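# Load the muffle furnace through its counterweighted door

### The arm

A 6-joint arm with a two-finger parallel gripper is mounted at the origin on the work surface; the furniture and walls round the work are solid. World frame = base frame: x ahead of the robot, y to its left, z up, the work surface at z = 0. Lengths are in m, angles in rad, forces in N, time in s.
With the tool pointing down it reaches from about 0.375 to 0.975 m from the base axis. Payload 3.8 kg.
Tool frame: the origin (TCP) lies on the centre line of the jaws, within the pads' length; the fingertips stand 8 mm ahead of it and the grasp point (between the pads) lies 11 mm behind it (env.tip_reach is the distance from the TCP to the fingertips, in m); x points along the fingers, y is the direction in which the jaws open and shut, and the axes are right-handed (so a half turn about x gives the same grasp; the last joint's range is limited). The gripper opens to 88 mm and grips with 3 to 60 N. Pads are 18 mm wide; open, the fingers measure 123 mm over their backs; the gripper's body (75 mm by 187 mm) begins 45 mm behind the grasp point.
Start: joints at [-1.252, 0.264, 1.604, -0, 1.274, -0.037], TCP at [0.235, -0.633, 0.247] pointing down, gripper open.
Joint ranges: [-2.63, 2.63], [-0.94, 2.18], [0.31, 2.57], [-1.31, 4.45], [0, 2.66], [-2.55, 2.55]. Speed limits (rad/s): [2.57, 2.57, 3.14, 3.14, 3.14, 3.14].

### API

Orientations are given as a unit quaternion [w, x, y, z].
In Python, from plant import env gives the robot as it stands.
- The arm moves only by the tool servo_tool, never from a script. Its argument "series" is a list that holds one entry, the list of rows, each a list of 7 numbers: the turn, a rotation vector about the tool's x, y, z in rad, then the shift along the tool's x, y, z in mm, then the opening, from 0 (shut) to 1 (fully open). A call has 1 to 10 rows; each row shifts and turns the commanded pose from where the row before left it, along the tool's axes as they then stand; what a row does not reach is not made up. A row lasts 1/8 s, in which the tool goes at most 62.5 mm and 10.7 degrees, less where a joint would pass 70% of its speed; a pose out of reach is approached as far as the arm can. A call with a gripper value outside its range is refused whole. The fingers move at their own pace and stop on an object; the grip force is fixed at half the most. Time passes only in rows, so rows that do not move let the fingers close. It gives the time, the measured TCP pose, the force and the opening at its end, in the units of the state.
- env.observe(): the state, without advancing time (a new reading comes with each control period).
- env.snapshot(name): name is "side" or "top" or "wrist"; returns the picture (420x560x3 uint8, red, green, blue); there is no depth.
- env.camera_model(name): a dict with "fx", "fy", "cx", "cy" (pixels), "cam_to_world" (4x4, takes a point from camera to world coordinates). Camera axes: x right, y down, z forward; pixel columns grow to the right and rows downward; lengths in m; the calibration is good to about 2 mm. The wrist camera is an equidistant fisheye: a pixel r from the principal point sees the ray r / f radians off the axis. A picture is of the moment at which its call begins: read the wrist's pose just before it. camera_model takes no time and is no camera call; for the wrist camera it gives the pose at the moment of the call.
- env.hand_in(): hands the job in, once; it reports no verdict.
Trained networks look in the newest picture that a camera, given by its name, has taken for a name from the list of things; names that differ only in an ending like _2 or _b are one class to them, and where a whole thing is asked for, a point or a joint stands for the part that bears it (a point fixed in the world has none). Each returns a list of dicts, best first, with "confidence" (0 to 1); they miss things now and then, are a little off and sometimes report something else, mostly with a low value. They report only what shows in the picture. A call takes as long as a camera call. They do not tell look-alikes from the thing itself.
- env.silhouettes(camera, query): "pixels" (420x560 bool, what is visible of it) and "bbox" ([left, top, right, bottom] in pixels, round what is visible of it).
The state is a dict: "t": time; "qpos": joint angles; "qd": joint speeds; "tau": joint torques, N m; "eef_pos": TCP position; "orientation": TCP orientation; "force": force on the tool from outside, world axes, zero at the start; "torque": the same for the moment, N m; "opening": opening from 0.0 (shut) to 1.0 (fully open).
Only numpy, scipy, OpenCV 4.12 (cv2) and the standard library are available. Lean on these libraries where they do the work, as an engineer would, in place of code of your own. Each camera call takes 0.05 s, during which the arm holds its last target.

### The job

Load the small furnace using only the fingertips or the outside of the fingers, gripping and lifting nothing. Push its counterweighted door up by the black bar handle, past its balance point, so that it stays fully raised by itself; then push the tray of crucibles along the ledge by its upturned end until it is fully home in the chamber, and push the door back over so that it swings fully shut. The crucibles must stay standing in their tray, and the flask and the jar must stay where they are.

Things in the scene. Friction and masses are not known exactly. Their poses are not given: they have to be found in the camera images.
- furnace: white bench muffle furnace, fixed: 180 mm deep (x), 180 wide (y; 260 over the counterweights), 205 high. Origin: under its centre at worktop level; x points from front to back (into the chamber), z up; front at x -0.090. Hearth and a level steel loading ledge, 104 mm wide, from the front out to x -0.265, have their top at z 0.070. Chamber: 95 mm wide, 73 high, back wall at x 0
- chamber_mouth (a point): middle of the lower edge of the chamber's mouth, in the plane of the housing's front, 70 mm above the worktop; axes as the furnace's. Above the mouth (from 145 mm) the front is upright up to 190 mm, so a gripper must lean back to reach in
- hinge_axis (a point): middle of the door's hinge axis, 165 mm above the worktop, 90 mm behind the housing's front; the hinge runs along the furnace's y; axes as the furnace's
- door (a joint): door angle (rad): 0 shut, growing as it swings up and back over the roof, 1.75 fully raised (stop). The upright panel hangs on side arms with steel counterweights on their tails, about 1.2 kg in all. Below the balance point near 1.05 the door falls shut by itself, beyond it it falls on to the raised stop and stays. Damped: it falls slowly (1 to 3 s); 1 to 4 N at the handle move it
- handle_bar (a point): middle of the door's black round bar handle, 12 mm thick, 124 mm long along the furnace's y, on posts 110 mm apart, axis 40 mm in front of the door panel. Shut: 158 mm in front of the hinge axis and 20 mm below it; it moves on a 159 mm circle about the hinge axis; fully raised it is straight above it, 324 mm over the worktop. Axes: the furnace's when shut, turning with the door
- tray: loose steel tray, 84 mm wide, 86 long, 8 thick, 0.22 kg, with four round pockets and, at the end away from the furnace, an upturned end plate 28 mm high, 76 wide, 4 thick. It lies on the ledge between two guides 7 mm high (2 mm play at each side). Origin: under the centre of the deck; x points into the chamber, z up
- tray_end (a point): centre of the outer face of the tray's upturned end plate, 14 mm above the tray's underside: the place to push. Fully home, the tray meets the chamber's back wall and this point is 4 mm inside the plane of chamber_mouth; axes as the tray's
- crucible_0: one of four loose white crucibles, 35 mm wide at the rim, 25 mm high, standing in the tray's pockets with its foot 3 mm above the tray's underside; origin: under its centre
- crucible_1: one of four loose white crucibles, 35 mm wide at the rim, 25 mm high, standing in the tray's pockets with its foot 3 mm above the tray's underside; origin: under its centre
- crucible_2: one of four loose white crucibles, 35 mm wide at the rim, 25 mm high, standing in the tray's pockets with its foot 3 mm above the tray's underside; origin: under its centre
- crucible_3: one of four loose white crucibles, 35 mm wide at the rim, 25 mm high, standing in the tray's pockets with its foot 3 mm above the tray's underside; origin: under its centre
- flask: stoppered conical flask, 63 mm wide, 138 mm high, standing on the worktop to the right of the furnace; leave alone; origin: under its centre
- jar: glass bottle-shaped jar with a screw cap, 76 mm wide, 125 mm high, standing on the worktop near the furnace; leave alone; origin: under its centre
Mind the look-alikes: they are no part of the job. Leave any green look-alike of the crucible_3 alone.

How it is judged:
On the way, in this order (a step that is already met when the one before it is completed fails the run):
1. the door is fully raised and stays up with nothing touching it (value of joint door above 1.6 rad and contact force between each of the fingers, the arm and door below 0.05 N), for 0.3 s.
2. the tray is fully home in the chamber while the door is still raised (x of tray_end in the frame of furnace above -0.093 m and z of tray_end in the frame of furnace below 0.09 m and value of joint door above 1.6 rad), for 0.2 s.
At the end, for the whole second after the job is handed in: the door is shut (within 0.04 rad) with the tray fully home (its end plate no more than 3 mm proud of the mouth's plane) and at rest, and the four crucibles standing in their pockets (within 0.2 rad of upright) (value of joint door below 0.04 rad and x of tray_end in the frame of furnace above -0.093 m and z of tray_end in the frame of furnace below 0.09 m and z of each of crucible_0, crucible_1, crucible_2, crucible_3 in the frame of tray below 0.008 m and angle between each of crucible_0, crucible_1, crucible_2, crucible_3's own z axis and vertical below 0.2 rad and linear speed of tray below 0.01 m/s); the robot touches nothing.
It fails at once if the tray was lifted off the ledge or hearth (z of tray in the frame of furnace above 0.082 m).
It fails at once if a crucible left its pocket or tipped (z of any of crucible_0, crucible_1, crucible_2, crucible_3 in the frame of tray above 0.014 m or angle between any of crucible_0, crucible_1, crucible_2, crucible_3's own z axis and vertical above 0.4 rad).
It fails at once if the flask or the jar was moved (distance of any of flask, jar from where it was at the start of the episode above 0.02 m).
It fails at once if the handle or the tray's end plate was taken between the fingers ((x of the grasp point in the frame of handle_bar between -0.01 and 0.01 m and y of the grasp point in the frame of handle_bar between -0.06 and 0.06 m and z of the grasp point in the frame of handle_bar between -0.01 and 0.01 m) or (x of the grasp point in the frame of tray_end between -0.003 and 0.007 m and y of the grasp point in the frame of tray_end between -0.038 and 0.038 m and z of the grasp point in the frame of tray_end between -0.02 and 0.025 m)).
It also fails if it takes over 72 s, if anything falls off the work surface, if the arm or the gripper's body presses on something with over 40 N, if the wrist force passes 120 N, or if a joint passes its speed limit or range.

## Working session

There is one attempt and no reset: what is moved stays moved. The work goes in short steps, Python scripts to look and compute and a tool call to move; the robot and the scene stay as the last step left them, time stands still between calls to the robot, and variables do not carry over. Pictures are saved under pics/ and viewed, and the job is handed in when it is done.

Besides the shell and the picture viewer there is one more tool, called after "Request:" by a JSON object that holds its "method" and its "body", one argument or row to a line. servo_tool: Moves the arm, as the interface text tells. Its arguments: {"type":"object","properties":{"series":{"type":"array"}},"required":["series"]}

```bash
ls; mkdir -p pics
python3 - <<'E'
from plant import env
import cv2, numpy as np
s=env.observe(); print({k:np.round(v,3).tolist() if not isinstance(v,float) else v for k,v in s.items()})
print(env.tip_reach)
for n in ("side","top","wrist"):
    im=env.snapshot(n); cv2.imwrite(f"pics/a_{n}.png",im[:,:,::-1])
    m=env.camera_model(n); print(n,[round(float(m[k]),1) for k in("fx","fy","cx","cy")],np.round(m["cam_to_world"],3).tolist())
E
```

```text
pics
{'t': 0.0, 'qpos': [-1.252, 0.265, 1.605, -0.0, 1.274, -0.037], 'qd': [0.002, 0.001, 0.0, -0.001, -0.001, 0.001], 'tau': [0.0, -50.211, -35.687, 0.073, 0.029, -0.0], 'eef_pos': [0.235, -0.632, 0.245], 'orientation': [-0.124, -0.696, -0.126, 0.696], 'force': [0.407, 0.604, -0.568], 'torque': [0.051, 0.009, -0.02], 'opening': 1.0023369957291057}
0.008
side [513.8, 513.8, 276.5, 199.2] [[0.833, -0.353, 0.426, 0.018], [-0.553, -0.534, 0.639, -0.527], [0.002, -0.768, -0.64, 0.727], [0.0, 0.0, 0.0, 1.0]]
top [421.1, 421.1, 281.9, 206.6] [[0.01, -0.996, 0.084, 0.336], [-1.0, -0.008, 0.028, 0.091], [-0.027, -0.084, -0.996, 1.115], [0.0, 0.0, 0.0, 1.0]]
wrist [325.2, 325.2, 281.8, 207.1] [[0.348, -0.898, -0.27, 0.303], [-0.937, -0.334, -0.098, -0.605], [-0.002, 0.287, -0.958, 0.383], [0.0, 0.0, 0.0, 1.0]]
```

View pics/a_side.png

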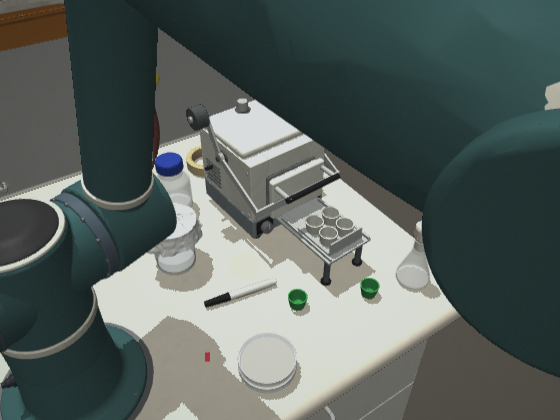

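View pics/a_top.png

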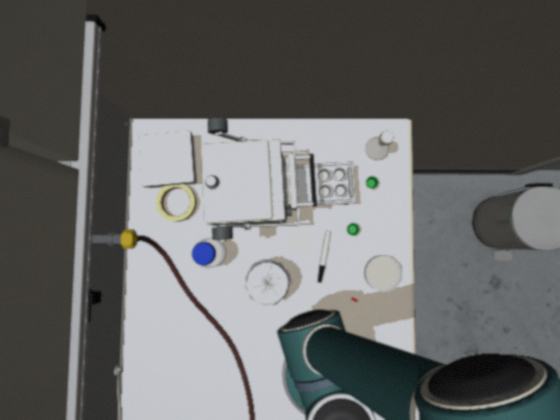

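View pics/a_wrist.png

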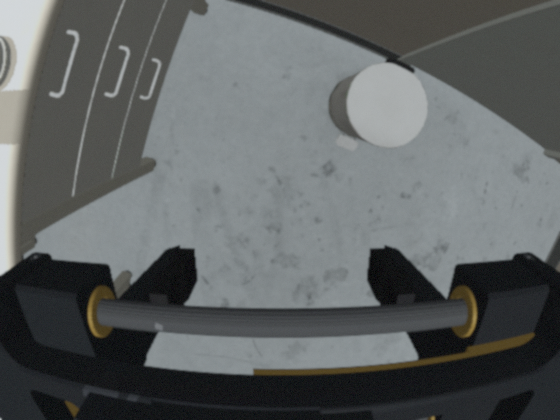

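```bash
cat > h.py <<'E'
from plant import env
import numpy as np, cv2
def proj(n,P,m=None):
    m=m or env.camera_model(n); T=np.linalg.inv(np.array(m["cam_to_world"])); P=np.atleast_2d(P)
    c=P@T[:3,:3].T+T[:3,3]; return np.c_[m["fx"]*c[:,0]/c[:,2]+m["cx"],m["fy"]*c[:,1]/c[:,2]+m["cy"]]
def ray(n,u,v,m=None):
    m=m or env.camera_model(n); T=np.array(m["cam_to_world"])
    x=(u-m["cx"])/m["fx"];y=(v-m["cy"])/m["fy"]
    if n=="wrist":
        r=np.hypot(x,y); d=np.array([x/r*np.sin(r),y/r*np.sin(r),np.cos(r)])
    else: d=np.array([x,y,1.])
    return T[:3,3],T[:3,:3]@d
def atz(n,u,v,z):
    o,d=ray(n,u,v); return o+d*(z-o[2])/d[2]
E
python3 - <<'E'
from h import *
out={}
for n in("top","side"):
    im=env.snapshot(n)
    x0,y0,x1,y1={"top":(190,110,410,260),"side":(150,90,440,310)}[n]
    k=min(800/(x1-x0),600/(y1-y0)); cv2.imwrite(f"pics/b_{n}.png",cv2.resize(im[y0:y1,x0:x1,::-1],None,fx=k,fy=k,interpolation=cv2.INTER_CUBIC)); print(n,k)
    for q in("furnace","door","handle_bar","tray","crucible_0","flask","jar"):
        for r in env.silhouettes(n,q):
            ys,xs=np.nonzero(r["pixels"]); print(n,q,round(r["confidence"],2),r["bbox"],[round(xs.mean(),1),round(ys.mean(),1)],len(xs))
E
```

```text
top 3.6363636363636362
top furnace 0.68 [203.7, 116.7, 355.1, 242.2] [np.float64(255.6), np.float64(182.3)] 10005
top door 0.86 [208.8, 115.2, 317.0, 241.8] [np.float64(266.4), np.float64(177.2)] 1865
top handle_bar 0.81 [208.2, 113.2, 318.3, 238.9] [np.float64(266.7), np.float64(179.4)] 1761
top tray 0.76 [313.1, 162.8, 355.4, 198.9] [np.float64(334.8), np.float64(184.6)] 674
top tray 0.3 [200.3, 118.7, 352.5, 240.7] [np.float64(255.4), np.float64(182.2)] 9991
top crucible_0 0.69 [330.3, 182.4, 344.0, 198.4] [np.float64(339.6), np.float64(188.8)] 151
top crucible_0 0.56 [208.6, 118.7, 318.5, 244.0] [np.float64(267.9), np.float64(180.3)] 2021
top crucible_0 0.55 [331.2, 167.9, 344.8, 182.0] [np.float64(339.1), np.float64(173.0)] 140
top crucible_0 0.55 [315.4, 184.1, 332.7, 196.1] [np.float64(324.4), np.float64(190.0)] 164
top crucible_0 0.52 [315.9, 169.7, 331.8, 180.2] [np.float64(323.7), np.float64(173.9)] 146
top crucible_0 0.5 [362.9, 176.9, 380.5, 189.1] [np.float64(371.0), np.float64(181.5)] 123
top crucible_0 0.44 [346.5, 223.6, 358.1, 233.8] [np.float64(352.1), np.float64(22
[... 771 characters left out ...]
.1, 309.0, 313.1] [np.float64(296.9), np.float64(299.2)] 317
side crucible_0 0.81 [360.8, 276.7, 376.5, 298.3] [np.float64(369.0), np.float64(287.6)] 316
side crucible_0 0.74 [302.4, 216.3, 323.2, 233.0] [np.float64(313.8), np.float64(224.1)] 289
side crucible_0 0.67 [323.1, 209.6, 340.2, 226.8] [np.float64(330.2), np.float64(215.8)] 265
side crucible_0 0.63 [336.1, 220.0, 354.5, 240.0] [np.float64(344.1), np.float64(225.6)] 264
side crucible_0 0.57 [319.9, 228.1, 339.0, 244.2] [np.float64(327.6), np.float64(235.3)] 283
side flask 0.6 [393.4, 223.1, 430.4, 291.8] [np.float64(414.2), np.float64(264.6)] 1323
side jar 0.92 [155.1, 155.3, 195.2, 207.4] [np.float64(174.0), np.float64(178.2)] 1358
```

View pics/b_top.png

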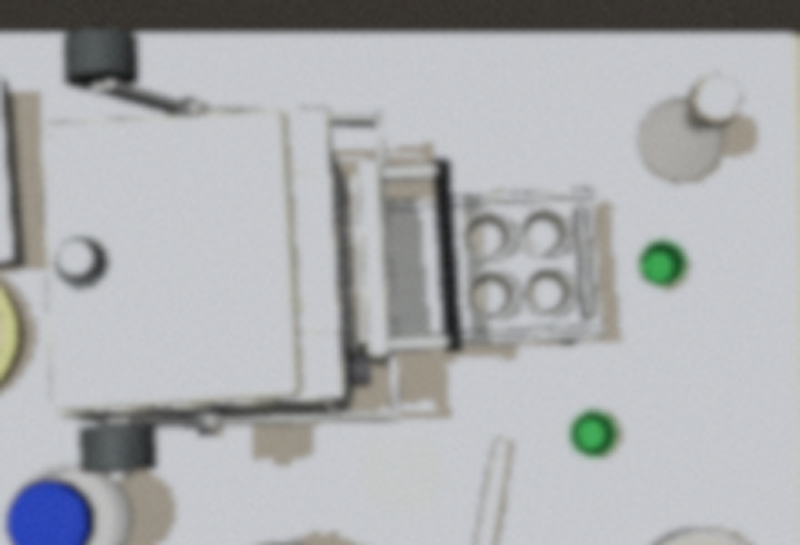

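View pics/b_side.png

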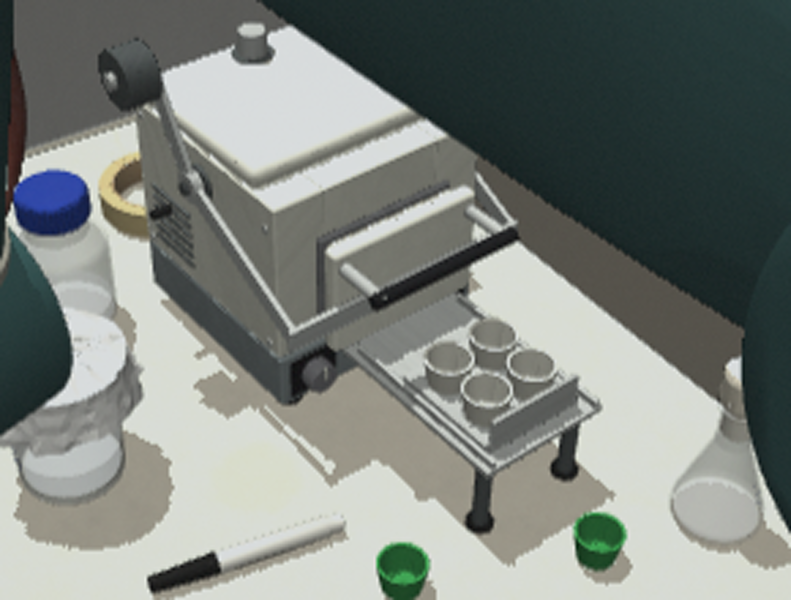

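```bash
cat > fit.py <<'E'
from h import *
from scipy.optimize import least_squares
C=[("top",(311.6,154),(-.158,-.062,.148)),("top",(314.9,205.7),(-.158,.062,.148)),
("side",(288.6,199.3),(-.158,.062,.148)),("side",(338.8,176.2),(-.158,-.062,.148)),
("side",(370,238.5),(-.265,-.052,.072)),("side",(329.7,262.3),(-.265,.052,.072)),
("top",(352.8,162.3),(-.265,-.052,.072)),("top",(355,203),(-.265,.052,.072))]
M={n:env.camera_model(n) for n in("top","side")}
def w(p,P):
    P=np.atleast_2d(P);c,s=np.cos(p[2]),np.sin(p[2]); return np.c_[p[0]+c*P[:,0]-s*P[:,1],p[1]+s*P[:,0]+c*P[:,1],P[:,2]]
def f(p): return np.concatenate([proj(n,w(p,P),M[n])[0]-np.array(uv) for n,uv,P in C])
r=least_squares(f,[.4,.2,1.57],loss="soft_l1")
if __name__=="__main__":
    print(r.x,np.round(r.fun.reshape(-1,2) if 0 else f(r.x).reshape(-1,2),1).tolist())
    p=r.x; np.save("p.npy",p)
    c,s=np.cos(p[2]),np.sin(p[2])
    for n,u,z in (("top",(339.6,188.8),.095),("top",(339.1,174),.095),("top",(324.4,190),.095),("top",(323.7,174),.095),("side",(345.5,224),.097),("side",(329,234),.097),("side",(313.8,222),.097),("side",(330.2,213.5),.097)):
        q=atz(n,*u,z)-[p[0],p[1],0]; print(n,np.round([c*q[0]+s*q[1],-s*q[0]+c*q[1]],3))
    for n in M:
        im=env.snapshot(n)[:,:,::-1].copy()
        k=4; x0,y0,x1,y1={"top":(190,110,390,260),"side":(180,90,380,240)}[n]
        im=cv2.resize(im[y0:y1+60 if 0 else y1+ (0 if n=="top" else 0),x0:x1],None,fx=k,fy=k,interpolation=cv2.INTER_CUBIC)
        L=[[(-.09,.09,0),(-.09,.09,.19)],[(-.09,-.09,.19),(-.09,.09,.19)],[(.09,-.09,.205),(.09,.09,.205)],[(-.09,.052,.07),(-.265,.052,.07)],[(-.265,-.052,.07),(-.265,.052,.07)],[(-.09,-.052,.07),(-.265,-.052,.07)],[(-.158,.062,.145),(-.158,-.062,.145)],[(0,-.13,.165),(0,.13,.165)]]
        for a,b in L:
            A=(proj(n,w(p,[a,b]),M[n])-[x0,y0]+.5)*k
            cv2.line(im,*[tuple(int(v) for v in t) for t in A],(0,0,255),1)
        cv2.imwrite(f"pics/c_{n}.png",im)
E
python3 fit.py
```

```text
[0.47057144 0.20252617 1.63021639] [[0.6, -0.4], [0.3, 1.0], [-2.0, -0.2], [0.0, -2.5], [1.0, -1.5], [-1.4, -0.3], [1.1, -0.7], [1.6, 0.0]]
top [-0.223  0.017]
top [-0.224 -0.019]
top [-0.186  0.018]
top [-0.186 -0.021]
side [-0.23  -0.018]
side [-0.232  0.023]
side [-0.191  0.024]
side [-0.192 -0.015]
```

View pics/c_top.png

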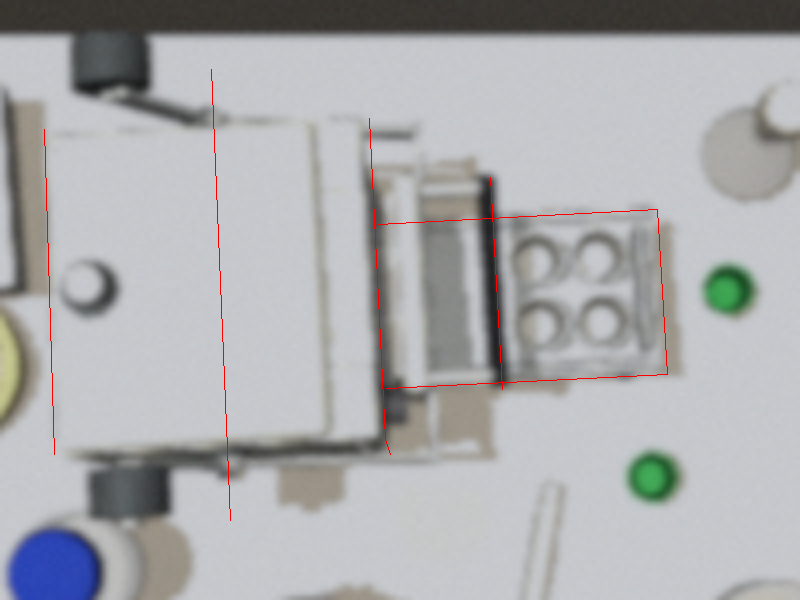

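View pics/c_side.png

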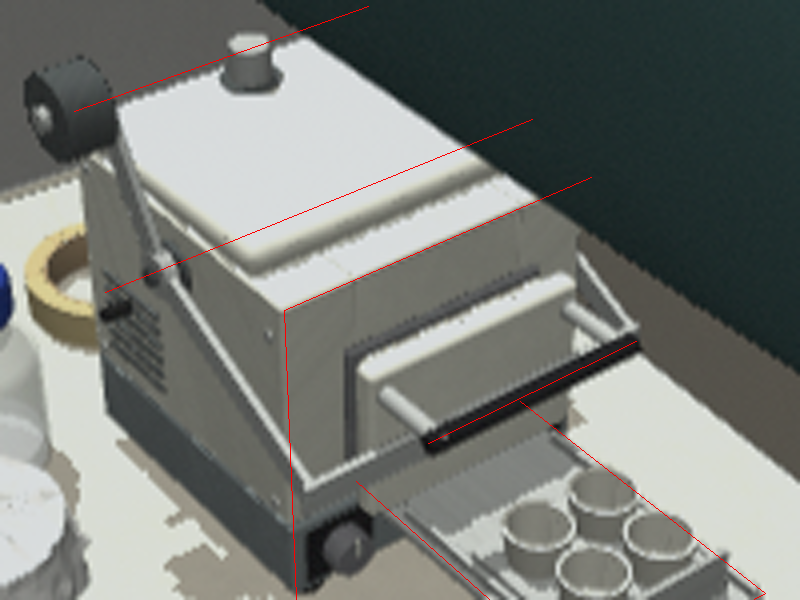

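Run:
```python
from h import *
from scipy.spatial.transform import Rotation as Ro
p=np.load("p.npy");c,s=np.cos(p[2]),np.sin(p[2])
def F(q): q=np.array(q)-[p[0],p[1],0]; return np.round([c*q[0]+s*q[1],-s*q[0]+c*q[1],q[2]],3)
for lab,n,u,z in (("flask","side",(411,281),0),("flasktop","top",(387,137),.138),("jar","top",(204,253),.125),("beaker","top",(268,283),.12)):
    q=atz(n,*u,z); print(lab,np.round(q,3),F(q))
o=env.observe(); w=o["orientation"]; R=Ro.from_quat([w[1],w[2],w[3],w[0]]).as_matrix(); print(np.round(R,3))
T=np.array(env.camera_model("wrist")["cam_to_world"]); print("cam in tool",np.round(R.T@(T[:3,3]-o["eef_pos"]),3),np.round(R.T@T[:3,:3],2).tolist())
q=np.array(o["qpos"])
M=Ro.from_euler("ZYZYZ",[q[0],q[1]+q[2],q[3],q[4],q[5]]).as_matrix(); print(np.round(M,3))
```

```text
flask [ 0.579 -0.137  0.   ] [-0.345 -0.088  0.   ]
flasktop [ 0.584 -0.127  0.138] [-0.336 -0.094  0.138]
jar [0.309 0.301 0.125] [0.107 0.156 0.125]
beaker [0.24  0.149 0.12 ] [-0.039  0.233  0.12 ]
[[ 0.     0.348 -0.937]
 [ 0.    -0.937 -0.348]
 [-1.     0.    -0.   ]]
cam in tool [-0.138 -0.002 -0.073] [[0.0, -0.29, 0.96], [1.0, -0.0, -0.0], [0.0, 0.96, 0.29]]Traceback (most recent call last):
  File "<stdin>", line 10, in <module>
  File "scipy/spatial/transform/_rotation.pyx", line 1413, in scipy.spatial.transform._rotation.Rotation.from_euler
ValueError: Expected axis specification to be a non-empty string of upto 3 characters, got ZYZYZ
```

```bash
cat > plan.py <<'E'
from h import *
from scipy.spatial.transform import Rotation as Ro, Slerp
p=np.load("p.npy");c,s=np.cos(p[2]),np.sin(p[2]); ux=np.array([c,s,0]);uy=np.array([-s,c,0]);uz=np.array([0,0,1.])
def fw(q): return np.array([p[0],p[1],0])+q[0]*ux+q[1]*uy+q[2]*uz
def F(q): q=np.array(q)-[p[0],p[1],0]; return np.array([q@ux,q@uy,q[2]])
def Rt(th):
    th=np.radians(th); x=np.cos(th)*ux-np.sin(th)*uz; y=-uy; return np.c_[x,y,np.cross(x,y)]
def cur():
    o=env.observe(); w=o["orientation"]; return np.array(o["eef_pos"]),Ro.from_quat([w[1],w[2],w[3],w[0]]).as_matrix(),o
def st():
    P,R,o=cur(); th=np.degrees(np.arcsin(-R[2,0])); yaw=np.degrees(np.arctan2(R[:,0]@uy,R[:,0]@ux))
    print("t %.2f TCPf %s th %.1f yaw %.1f roll %.2f F %s op %.2f q %s"%(o["t"],np.round(F(P)*1000,1),th,yaw,np.degrees(R[2,1]),np.round(np.array([o["force"]@ux,o["force"]@uy,o["force"][2]]),1),o["opening"],np.round(o["qpos"],2)))
def rows(wps,g=0,start=None):
    """wps: list of (n, [x,y,z] furnace TCP in mm, theta)"""
    if start is None: P,R,_=cur()
    else: P,R=fw(np.array(start[0])/1000),Rt(start[1])
    out=[]
    for n,q,th in wps:
        Q=fw(np.array(q)/1000);R1=Rt(th)
        P0,R0=P.copy(),R.copy(); rv=Ro.from_matrix(R0.T@R1).as_rotvec()
        for i in range(1,n+1):
            Pi=P0+(Q-P0)*i/n; Ri=R0@Ro.from_rotvec(rv*i/n).as_matrix()
            a=np.round(Ro.from_matrix(R.T@Ri).as_rotvec(),2); d=np.round(R.T@(Pi-P)*1000)
            out.append([float(v)+0. for v in a]+[float(v)+0. for v in d]+[g])
            P=P+R@(d/1000); R=R@Ro.from_rotvec(a).as_matrix()
    print("[["+",\n".join("["+",".join("%g"%v for v in r)+"]" for r in out)+"]]"); print("max rot",max(np.linalg.norm(r[:3]) for r in out),"mm",max(np.linalg.norm(r[3:6]) for r in out))
    return out
E
python3 - <<'E'
from plan import *
st()
rows([(10,[-480,10,300],90)]); 
rows([(8,[-300,10,260],35)],start=([-480,10,300],90))
E
```

```text
t 1.05 TCPf [-819.8  284.6  246.7] th 90.0 yaw -76.2 roll 0.00 F [ 0.1  0.1 -1. ] op 1.00 q [-1.25  0.26  1.6   0.    1.27 -0.04]
[[[-0.13,0,0,-5,-24,-36,0],
[-0.12,0,0,-6,-20,-39,0],
[-0.13,0,0,-5,-15,-41,0],
[-0.13,0,0,-5,-9,-43,0],
[-0.13,0,0,-6,-4,-44,0],
[-0.12,0,0,-5,2,-43,0],
[-0.13,0,0,-5,7,-43,0],
[-0.13,0,0,-6,13,-42,0],
[-0.13,0,0,-5,18,-40,0],
[-0.12,0,0,-5,23,-37,0]]]
max rot 0.13 mm 44.58699361921591
[[[0,0.12,0,5,0,-22,0],
[0,0.12,0,8,0,-22,0],
[0,0.12,0,10,0,-21,0],
[0,0.12,0,13,0,-19,0],
[0,0.12,0,14,0,-18,0],
[0,0.12,0,17,0,-16,0],
[0,0.12,0,19,0,-13,0],
[0,0.12,0,20,0,-12,0]]]
max rot 0.12 mm 23.40939982143925
```

What could be mistaken, with top-view pixels:
- **Handle:** the black bar on posts at (313,180) is the candidate. Look-alikes are the pen with the black end at (323,260), the dark counterweights at (218,125) and (222,232), and the furnace knob at (287,211).
- **Tray:** the tray with four white crucibles and its upturned end at (350,182) is the candidate. The green cups at (372,182) and (353,229) are decoys.
- **Jar and flask:** the blue-capped jar is at (205,253) and the flask at (379,146). The foil-covered beaker at (268,283) is a decoy.

I choose the bar on the door posts and the end plate at the outer end of the tray. The close crops b_side and c_side confirm both, and the fitted overlay lies on them.

Request:
{"method": "servo_tool", "body": {
  "series": [
    [[-0.13,0,0,-5,-24,-36,0],[-0.12,0,0,-6,-20,-39,0],[-0.13,0,0,-5,-15,-41,0],[-0.13,0,0,-5,-9,-43,0],[-0.13,0,0,-6,-4,-44,0],[-0.12,0,0,-5,2,-43,0],[-0.13,0,0,-5,7,-43,0],[-0.13,0,0,-6,13,-42,0],[-0.13,0,0,-5,18,-40,0],[-0.12,0,0,-5,23,-37,0]]
  ]
}}

```text
t: 2.3
eef_pos: [0.4896, -0.2759, 0.3002]
orientation: [0.515, 0.485, 0.514, -0.485]
force: [1.2, 0.2, -0.4]
opening: 0.005
```

Run:
```python
from plan import *
st()
rows([(8,[-300,10,260],35)])
```

```text
t 2.30 TCPf [-478.7    9.4  300.2] th 90.0 yaw -122.1 roll 0.03 F [ 0.2 -1.2 -0.4] op 0.00 q [-0.56  0.02  1.78  0.    1.34 -0.62]
[[[0,0.12,0,5,0,-22,0],
[0,0.12,0,8,0,-22,0],
[0,0.12,0,10,0,-20,0],
[0,0.12,0,12,0,-20,0],
[0,0.12,0,15,0,-17,0],
[0,0.12,0,17,-1,-16,0],
[0,0.12,0,18,0,-13,0],
[0,0.12,0,20,0,-11,0]]]
max rot 0.12 mm 23.40939982143925
```

Request:
{"method": "servo_tool", "body": {
  "series": [
    [[0,0.12,0,5,0,-22,0],[0,0.12,0,8,0,-22,0],[0,0.12,0,10,0,-20,0],[0,0.12,0,12,0,-20,0],[0,0.12,0,15,0,-17,0],[0,0.12,0,17,0,-16,0],[0,0.12,0,18,0,-13,0],[0,0.12,0,20,0,-11,0]]
  ]
}}

```text
t: 3.3
eef_pos: [0.4793, -0.099, 0.2599]
orientation: [0.218, 0.656, 0.693, -0.206]
force: [-0.2, -0.2, -0.6]
opening: 0.005
```

Run:
```python
from plan import *
st()
for n in("wrist","side"):
    cv2.imwrite(f"pics/d_{n}.png",env.snapshot(n)[:,:,::-1])
rows([(4,[-249,10,183],35),(4,[-167,10,125],35)])
```

```text
t 3.30 TCPf [-301.5    9.1  259.9] th 34.8 yaw -0.3 roll 0.05 F [-0.2  0.2 -0.6] op 0.00 q [-0.68  0.27  1.85  0.66  1.75 -0.88]
[[[0,0,0,21,0,8,0],
[0,0,0,21,0,8,0],
[-0.01,0,0,21,1,8,0],
[0,0,0,22,0,7,0],
[0,0,0,25,0,0,0],
[0,0,0,25,0,1,0],
[0,0,0,25,0,0,0],
[0,0,0,25,0,0,0]]]
max rot 0.01 mm 25.019992006393608
```

View pics/d_wrist.png

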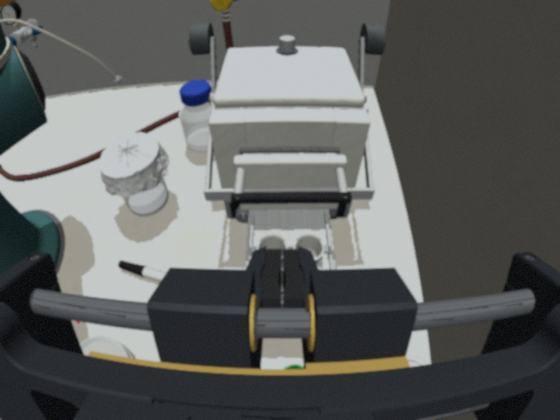

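View pics/d_side.png

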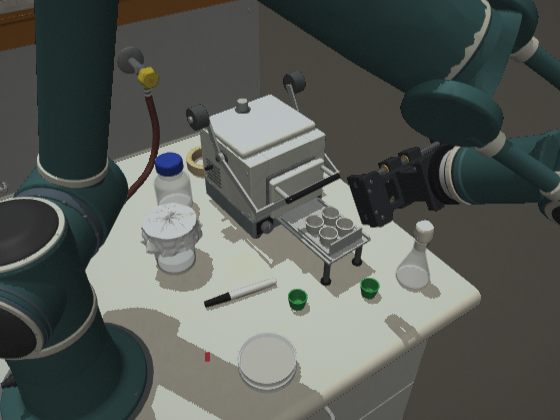

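```bash
python3 - <<'E'
from plan import *
for u in((234,205),(348,203),(291,193)): print(np.round(F(atz("wrist",*u,.148)),4))
rows([(4,[-249,20,183],35),(4,[-167,20,125],35)])
E
python3 - <<'E'
import cv2
im=cv2.imread("pics/d_wrist.png")[120:290,190:390]; cv2.imwrite("pics/d_crop.png",cv2.resize(im,None,fx=3.5,fy=3.5,interpolation=cv2.INTER_CUBIC))
E
```

```text
[-0.1691  0.0596  0.148 ]
[-0.1675 -0.054   0.148 ]
[-0.154   0.0028  0.148 ]
[[[0,0,0,21,-2,8,0],
[0,0,0,21,-3,8,0],
[-0.01,0,0,21,-2,8,0],
[0,0,0,22,-2,7,0],
[0,0,0,25,0,0,0],
[0,0,0,25,0,1,0],
[0,0,0,25,0,0,0],
[0,0,0,25,0,0,0]]]
max rot 0.01 mm 25.019992006393608
```

View pics/d_crop.png

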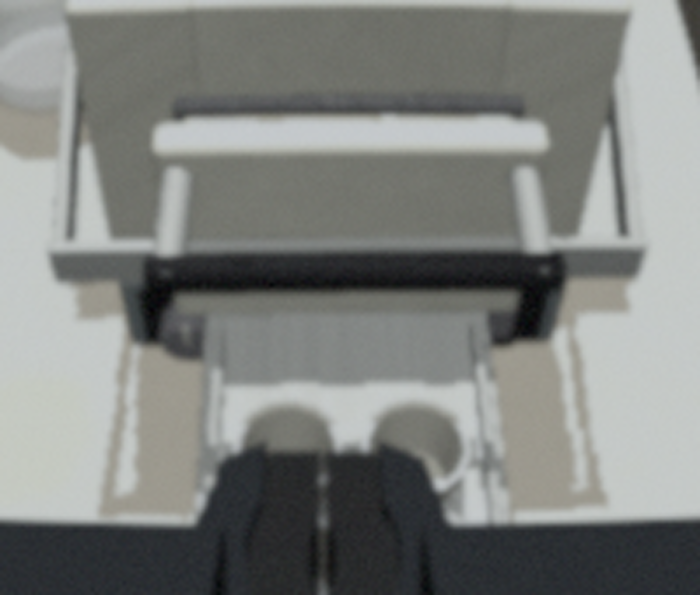

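The wrist view shows the bar from (232,197) to (351,197), the tray below it, and the fingertips at (282,250), all where the fit puts them. I'm going in under the bar.

Request:
{"method": "servo_tool", "body": {
  "series": [
    [[0,0,0,21,-2,8,0],[0,0,0,21,-3,8,0],[-0.01,0,0,21,-2,8,0],[0,0,0,22,-2,7,0],[0,0,0,25,0,0,0],[0,0,0,25,0,1,0],[0,0,0,25,0,0,0],[0,0,0,25,0,0,0]]
  ]
}}

```text
t: 4.4
eef_pos: [0.4623, 0.0347, 0.1263]
orientation: [0.222, 0.654, 0.694, -0.203]
force: [-0.2, -0.5, -0.8]
opening: 0.005
```

Run:
```python
from plan import *
st()
for n in("wrist","side"):
    cv2.imwrite(f"pics/e_{n}.png",env.snapshot(n)[:,:,::-1])
for u in((232.3,197.1),(350.6,197.1)): pass
def tgt(phi,th,off=15,e=4):
    a=phi-.126; B=np.array([-159*np.cos(a),165+159*np.sin(a)]); t=np.radians(th)
    q=B-off*np.array([np.sin(t),np.cos(t)])+e*np.array([np.cos(t),-np.sin(t)]); return [q[0],20,q[1]]
W=[(2,tgt(0.1,37),37)]+[(1 if ph<.3 else 2,tgt(ph,th),th) for ph,th in((.2,39),(.4,44),(.6,50),(.8,56),(1.0,62),(1.2,68))]
for w in W: print(np.round(w[1]),w[2])
rows(W)
```

```text
t 4.40 TCPf [-167.1   18.3  126.3] th 35.0 yaw -0.2 roll 0.48 F [-0.5  0.2 -0.8] op 0.00 q [-0.51  0.31  2.1   0.77  1.43 -0.97]
[-165.   20.  146.] 37
[-165.   20.  163.] 39
[-161.   20.  194.] 44
[-150.   20.  225.] 50
[-134.   20.  253.] 56
[-113.   20.  276.] 62
[-88.  20. 295.] 68
[[[0,-0.02,0,-6,0,-9,0],
[0.01,-0.02,0,-5,0,-9,0],
[0,-0.03,0,-10,0,-12,0],
[0,-0.04,0,-8,0,-14,0],
[0,-0.05,0,-9,0,-13,0],
[0,-0.05,0,-7,0,-15,0],
[0,-0.05,0,-8,0,-14,0],
[0,-0.05,0,-5,0,-15,0],
[0,-0.06,0,-6,0,-15,0],
[0,-0.05,0,-4,0,-15,0],
[0,-0.05,0,-5,0,-15,0],
[0,-0.05,0,-3,0,-16,0],
[0,-0.06,0,-3,-1,-15,0]]]
max rot 0.06 mm 16.55294535724685
```

View pics/e_wrist.png

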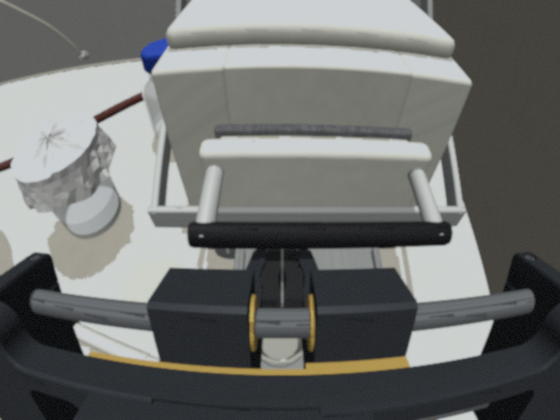

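View pics/e_side.png

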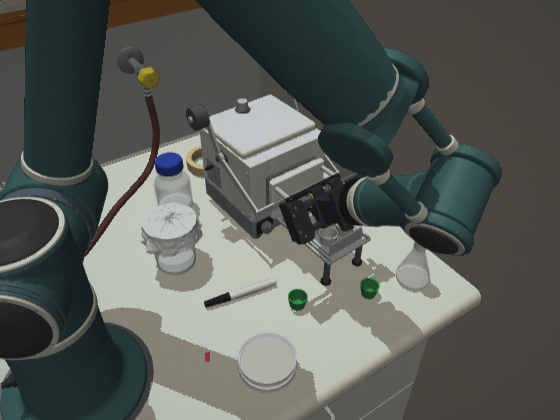

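Request:
{"method": "servo_tool", "body": {
  "series": [
    [[0,-0.02,0,-6,0,-9,0],[0,-0.02,0,-5,0,-9,0],[0,-0.03,0,-10,0,-12,0],[0,-0.04,0,-8,0,-14,0]]
  ]
}}

```text
t: 5.0
eef_pos: [0.4631, 0.0347, 0.1813]
orientation: [0.262, 0.642, 0.679, -0.24]
force: [-1.1, -5.6, -1.3]
opening: 0.005
```

```bash
cat >> plan.py <<'E'
def tgt(phi,th,off=15,e=4,y=20):
    a=phi-.126; B=np.array([-159*np.cos(a),165+159*np.sin(a)]); t=np.radians(th)
    q=B-off*np.array([np.sin(t),np.cos(t)])+e*np.array([np.cos(t),-np.sin(t)]); return [q[0],y,q[1]]
E
python3 - <<'E'
from plan import *
st()
cv2.imwrite(f"pics/f_wrist.png",env.snapshot("wrist")[:,:,::-1])
rows([(2,tgt(ph,th),th) for ph,th in((.4,44),(.6,50),(.8,56),(1.0,62),(1.2,68))])
E
```

```text
t 5.00 TCPf [-167.1   17.4  181.3] th 41.6 yaw -0.5 roll 0.60 F [-5.5  1.4 -1.3] op 0.00 q [-0.47  0.16  2.09  0.71  1.44 -0.83]
[[[0.01,-0.02,0,-1,-2,-6,0],
[0,-0.02,-0.01,-1,-2,-5,0],
[0,-0.05,0,-7,0,-15,0],
[0,-0.06,0,-8,0,-14,0],
[0,-0.05,0,-5,0,-15,0],
[0,-0.05,0,-7,0,-15,0],
[0,-0.05,0,-4,0,-15,0],
[0,-0.05,0,-4,0,-15,0],
[0,-0.05,0,-3,0,-16,0],
[0,-0.06,0,-3,0,-15,0]]]
max rot 0.06 mm 16.55294535724685
```

View pics/f_wrist.png

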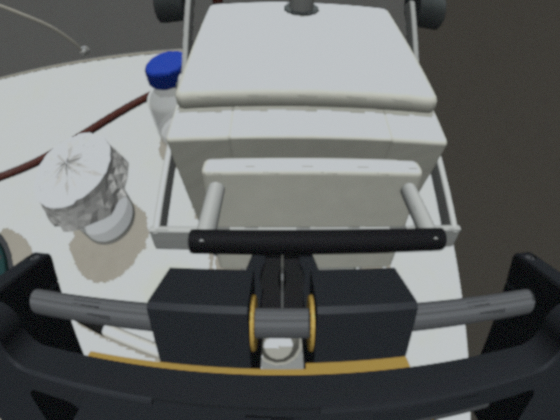

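Request:
{"method": "servo_tool", "body": {
  "series": [
    [[0,-0.03,0,-2,0,-11,0],[0,-0.05,0,-7,0,-15,0],[0,-0.06,0,-8,0,-14,0],[0,-0.05,0,-5,0,-15,0],[0,-0.05,0,-7,0,-15,0]]
  ]
}}

```text
t: 5.68
eef_pos: [0.4603, 0.0674, 0.2507]
orientation: [0.34, 0.61, 0.643, -0.314]
force: [0.6, -0.2, -1.6]
opening: 0.004
```

Run:
```python
from plan import *
st()
cv2.imwrite(f"pics/g_wrist.png",env.snapshot("wrist")[:,:,::-1])
cv2.imwrite(f"pics/g_side.png",env.snapshot("side")[:,:,::-1])
rows([(2,tgt(ph,th),th) for ph,th in((1.0,62),(1.2,68),(1.3,71))])
```

```text
t 5.67 TCPf [-134.2   18.3  250.7] th 55.2 yaw -0.9 roll 0.61 F [-0.2 -0.6 -1.6] op 0.00 q [-0.31 -0.06  2.06  0.58  1.4  -0.55]
[[[0.01,-0.06,-0.01,-4,-1,-15,0],
[0,-0.06,0,-5,-1,-15,0],
[0,-0.05,0,-2,0,-16,0],
[0,-0.05,0,-4,0,-15,0],
[0,-0.03,0,-1,0,-8,0],
[0,-0.03,0,-1,0,-8,0]]]
max rot 0.06164414002968976 mm 16.1245154965971
```

View pics/g_wrist.png

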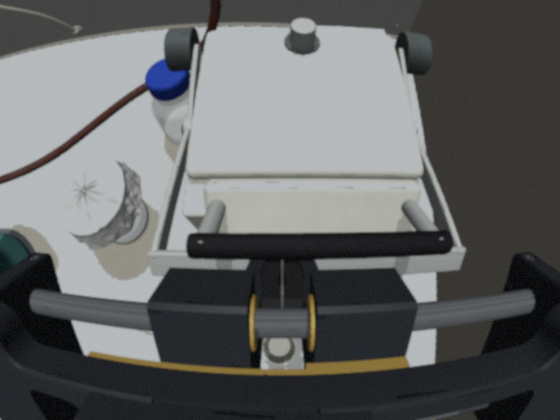

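View pics/g_side.png

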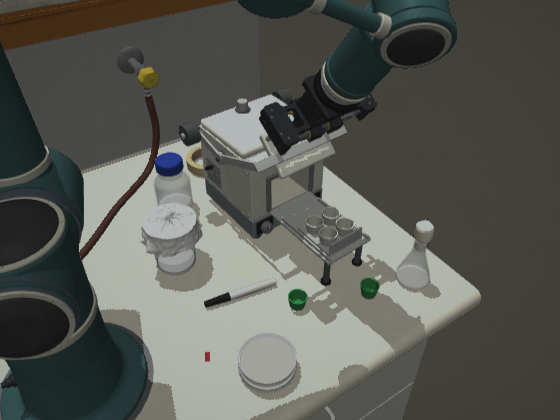

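The door is about 0.8 rad up, with the bar resting on the fingers. I'm carrying on past the balance point.

Request:
{"method": "servo_tool", "body": {
  "series": [
    [[0,-0.06,0,-4,0,-15,0],[0,-0.06,0,-5,0,-15,0],[0,-0.05,0,-2,0,-16,0],[0,-0.05,0,-4,0,-15,0],[0,-0.03,0,-2,0,-12,0],[0,-0.03,0,-2,0,-12,0]]
  ]
}}

```text
t: 6.52
eef_pos: [0.455, 0.1337, 0.3047]
orientation: [0.425, 0.559, 0.591, -0.396]
force: [-0.3, -0.1, 0.1]
opening: 0.007
```

Run:
```python
from plan import *
st()
cv2.imwrite(f"pics/h_wrist.png",env.snapshot("wrist")[:,:,::-1])
rows([(4,[-140,20,320],75)])
```

```text
t 6.53 TCPf [-67.8  19.6 304.7] th 71.1 yaw -1.2 roll 0.43 F [-0.1  0.3  0.1] op 0.01 q [ 0.   -0.18  1.99  0.34  1.35 -0.14]
[[[0,-0.02,0,-9,0,16,0],
[0,-0.01,0,-9,0,17,0],
[0,-0.02,-0.01,-9,-1,16,0],
[0,-0.02,0,-8,0,17,0]]]
max rot 0.022360679774997897 mm 19.235384061671343
```

View pics/h_wrist.png

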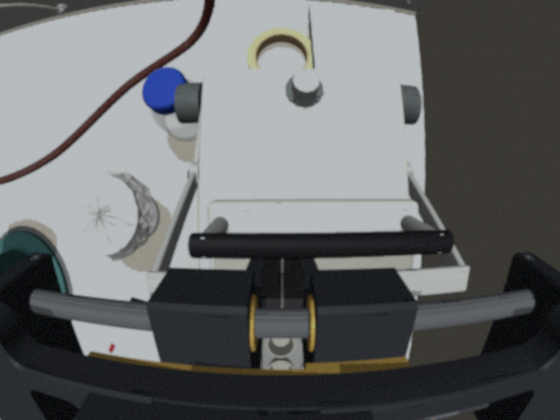

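Request:
{"method": "servo_tool", "body": {
  "series": [
    [[0,0,0,0,0,-6,0],[0,0,0,0,0,0,0],[0,0,0,0,0,0,0],[0,0,0,0,0,0,0]]
  ]
}}

```text
t: 7.08
eef_pos: [0.4549, 0.1391, 0.3067]
orientation: [0.425, 0.56, 0.591, -0.396]
force: [-0.8, 0.4, 0.7]
opening: 0.006
```

Run:
```python
from plan import *
st()
cv2.imwrite(f"pics/i_wrist.png",env.snapshot("wrist")[:,:,::-1])
rows([(4,[-140,20,320],75)])
```

```text
t 7.08 TCPf [-62.4  19.4 306.7] th 71.0 yaw -1.3 roll 0.44 F [0.5 0.7 0.7] op 0.01 q [ 0.01 -0.18  1.99  0.34  1.35 -0.12]
[[[0,-0.02,0,-9,0,17,0],
[0,-0.01,0,-10,0,18,0],
[0,-0.02,-0.01,-8,0,17,0],
[0,-0.02,0,-9,-1,18,0]]]
max rot 0.022360679774997897 mm 20.591260281974
```

View pics/i_wrist.png

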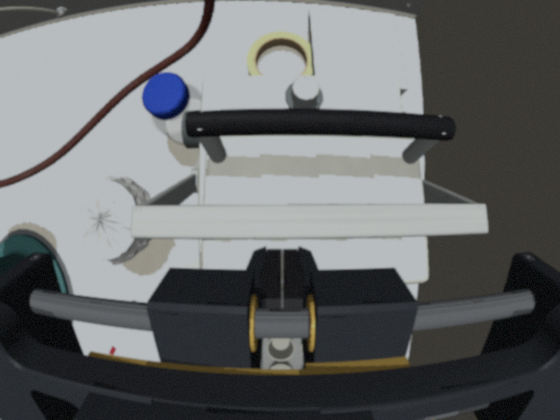

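The door is fully raised by itself: the bar is at (320,122), clear of the fingertips. I'm backing off and moving to in front of the tray.

Run:
```python
from plan import *
rows([(3,[-110,20,330],75),(5,[-285,22,250],80)])
```

```text
[[[0,-0.02,0,-12,0,13,0],
[0,-0.03,0,-13,0,12,0],
[0,-0.02,-0.01,-12,0,13,0],
[0,-0.02,0,7,-1,38,0],
[0,-0.01,0,7,0,38,0],
[0,-0.02,0,7,-1,38,0],
[0,-0.02,0,9,0,37,0],
[0,-0.02,0,9,-1,38,0]]]
max rot 0.03 mm 39.06404996924922
```

Request:
{"method": "servo_tool", "body": {
  "series": [
    [[0,-0.02,0,-8,0,13,0],[0,-0.03,0,-14,0,12,0],[0,-0.02,-0.01,-14,0,13,0],[0,-0.02,0,7,-1,38,0],[0,-0.01,0,7,0,38,0],[0,-0.02,0,7,-1,38,0],[0,-0.02,0,9,0,37,0],[0,-0.02,0,9,-1,38,0]]
  ]
}}

```text
t: 8.12
eef_pos: [0.4659, -0.0851, 0.2498]
orientation: [0.47, 0.523, 0.557, -0.442]
force: [0.2, 0.1, -0.5]
opening: 0.003
```

Run:
```python
from plan import *
st()
for n in("wrist","side","top"): cv2.imwrite(f"pics/j_{n}.png",env.snapshot(n)[:,:,::-1])
```

```text
t 8.12 TCPf [-286.9   21.7  249.8] th 80.4 yaw 0.4 roll -0.04 F [ 0.1 -0.2 -0.5] op 0.00 q [-0.34 -0.09  1.99  0.16  1.31 -0.45]
```

View pics/j_wrist.png

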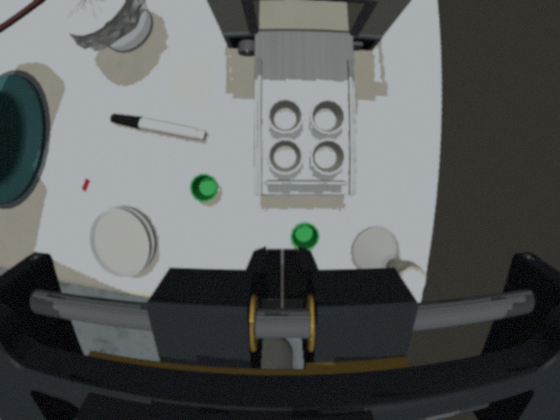

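View pics/j_side.png

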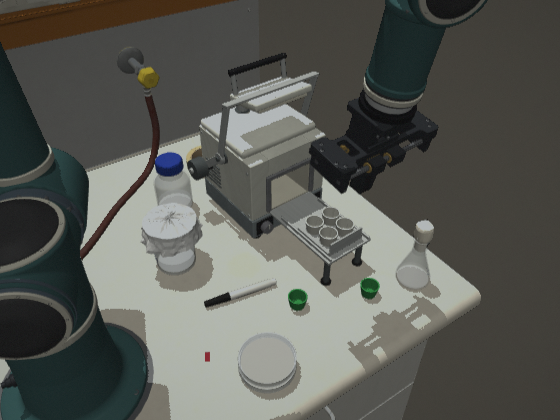

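View pics/j_top.png

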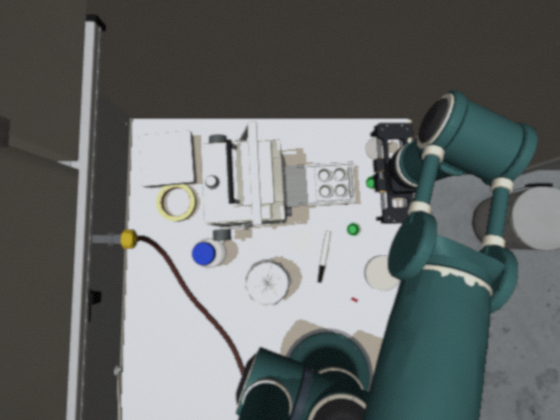

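Run:
```python
from plan import *
im=cv2.imread("pics/j_wrist.png")[20:300,230:450]; cv2.imwrite("pics/j_crop.png",cv2.resize(im,None,fx=2.1,fy=2.1,interpolation=cv2.INTER_CUBIC))
for l,u,z in (("plate top L",(263,186),.098),("plate top R",(346,185),.098),("ledge L",(255,194),.07),("ledge R",(355,193),.07),("stopper",(407,285),.135),("base",(375,248),0)):
    print(l,np.round(F(atz("wrist",*u,z)),4))
for r in env.silhouettes("wrist","flask"): print(r["confidence"],r["bbox"])
for r in env.silhouettes("wrist","crucible_0"):
    b=r["bbox"]; print(round(r["confidence"],2),b,np.round(F(atz("wrist",(b[0]+b[2])/2,(b[1]+b[3])/2,.095)),3))
```

```text
plate top L [-0.2517  0.0415  0.098 ]
plate top R [-0.2505 -0.0357  0.098 ]
ledge L [-0.2614  0.0514  0.07  ]
ledge R [-0.26   -0.0509  0.07  ]
stopper [-0.3374 -0.0888  0.135 ]
base [-0.3363 -0.0961  0.    ]
0.69 [351.1, 223.3, 427.6, 294.6]
0.95 [262.6, 101.0, 303.2, 134.8] [-0.187  0.022  0.095]
0.91 [262.7, 136.2, 303.7, 174.2] [-0.222  0.022  0.095]
0.9 [187.3, 172.7, 217.3, 203.1] [-0.252  0.099  0.095]
0.82 [312.2, 97.2, 345.5, 135.4] [-0.184 -0.021  0.095]
0.77 [311.5, 136.5, 344.7, 173.1] [-0.221 -0.02   0.095]
0.65 [289.9, 221.9, 320.7, 246.9] [-0.297  0.001  0.095]
0.21 [206.6, 0.9, 408.7, 194.6] [-0.167 -0.001  0.095]
```

View pics/j_crop.png

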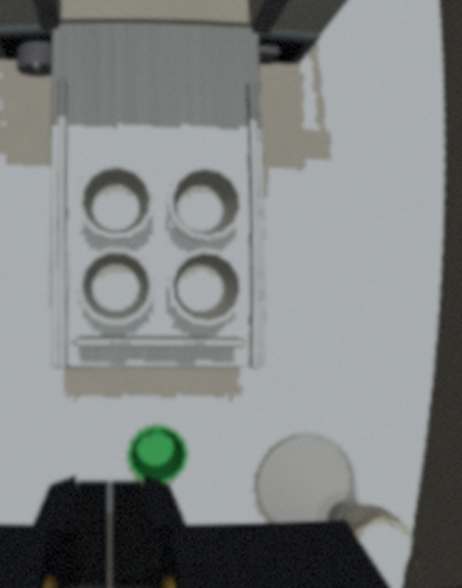

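```bash
cat >> plan.py <<'E'
def con(cx,cz,th,y=8):
    t=np.radians(th); C,S=np.cos(t),np.sin(t)
    return [cx-8*C-9*S,y,cz+8*S-9*C]
E
python3 - <<'E'
from plan import *
rows([(4,con(-264,140,90),90),(2,con(-264,87,90),90)])
E
```

```text
[[[0,-0.04,0,26,3,1,0],
[0,-0.05,0,25,4,1,0],
[0,-0.04,0,26,3,-1,0],
[0,-0.04,0,26,4,-2,0],
[0,0,0,26,0,0,0],
[0,0,0,27,0,0,0]]]
max rot 0.05 mm 27.0
```

Request:
{"method": "servo_tool", "body": {
  "series": [
    [[0,-0.04,0,26,3,0,0],[0,-0.05,0,25,4,0,0],[0,-0.04,0,26,3,-1,0],[0,-0.04,0,26,4,-2,0],[0,0,0,26,0,0,0],[0,0,0,26,0,0,0],[0,0,0,0,0,0,0]]
  ]
}}

```text
t: 9.25
eef_pos: [0.4772, -0.0671, 0.0941]
orientation: [0.514, 0.483, 0.517, -0.485]
force: [-0.1, -0.6, -1.0]
opening: 0.006
```

Run:
```python
from plan import *
st()
for n in("wrist","side"): cv2.imwrite(f"pics/k_{n}.png",env.snapshot(n)[:,:,::-1])
rows([(4,con(-228,87,90),90)])
rows([(4,con(-188,87,78),78),(6,con(-140,87,60),60)],start=(con(-228,87,90),90))
```

```text
t 9.25 TCPf [-269.6    9.4   94.1] th 89.7 yaw 76.6 roll -0.28 F [-0.5  0.1 -1. ] op 0.01 q [-0.19  0.05  2.15 -0.    0.94 -0.26]
[[[0,0,0,0,0,-8,0],
[0,0,0,1,0,-9,0],
[0,0,0,0,0,-8,0],
[0,0,0,0,0,-8,0]]]
max rot 0.0 mm 9.055385138137417
[[[0,0.05,0,1,0,-10,0],
[0,0.05,0,0,0,-9,0],
[0,0.06,0,2,0,-10,0],
[0,0.05,0,2,0,-9,0],
[0,0.05,0,2,0,-8,0],
[0,0.05,0,3,0,-7,0],
[0,0.06,0,3,0,-7,0],
[0,0.05,0,3,0,-7,0],
[0,0.05,0,4,0,-7,0],
[0,0.05,0,4,0,-7,0]]]
max rot 0.06 mm 10.198039027185569
```

View pics/k_wrist.png

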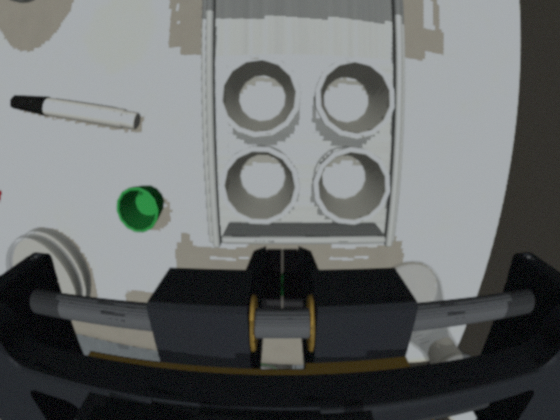

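View pics/k_side.png

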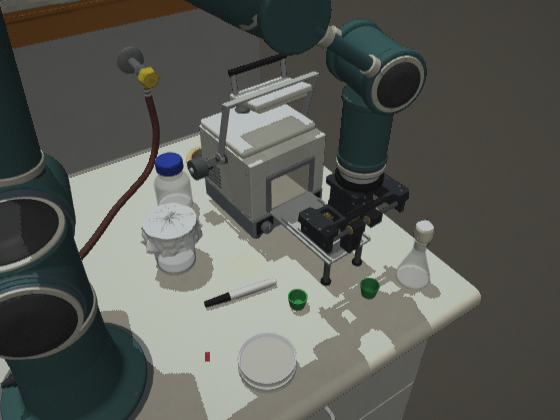

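Request:
{"method": "servo_tool", "body": {
  "series": [
    [[0,0,0,0,1,-8,0],[0,0,0,0,1,-8,0],[0,0,0,0,1,-8,0],[0,0,0,0,1,-9,0]]
  ]
}}

```text
t: 9.85
eef_pos: [0.4812, -0.0349, 0.0959]
orientation: [0.516, 0.484, 0.515, -0.484]
force: [-0.1, -4.8, 3.7]
opening: 0.004
```

Run:
```python
from plan import *
st()
for n in("wrist","side"): cv2.imwrite(f"pics/l_{n}.png",env.snapshot(n)[:,:,::-1])
rows([(4,con(-188,87,78,5),78),(6,con(-140,87,60,5),60)])
```

```text
t 9.85 TCPf [-237.7    3.5   95.9] th 89.9 yaw -159.4 roll 0.02 F [-4.8  0.4  3.7] op 0.00 q [-0.12  0.05  2.15 -0.    0.94 -0.19]
[[[0,0.05,0,1,0,-10,0],
[0,0.05,0,1,0,-9,0],
[0,0.06,0,1,0,-9,0],
[0,0.05,0,2,-1,-10,0],
[0,0.05,0,2,0,-7,0],
[0,0.05,0,3,0,-8,0],
[0,0.06,0,3,0,-7,0],
[0,0.05,0,3,0,-7,0],
[0,0.05,0,4,1,-7,0],
[0,0.05,0,4,0,-6,0]]]
max rot 0.06 mm 10.246950765959598
```

View pics/l_wrist.png

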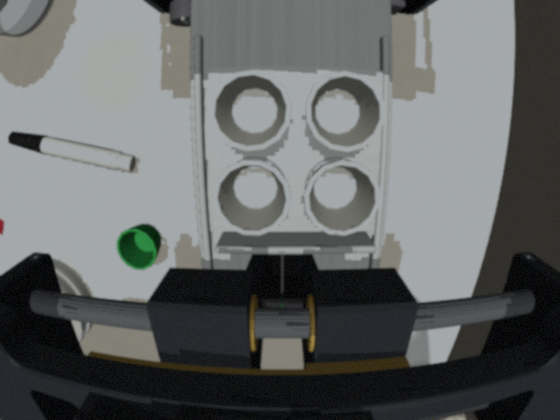

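Request:
{"method": "servo_tool", "body": {
  "series": [
    [[0,0.05,0,0,0,-10,0],[0,0.05,0,0,0,-9,0],[0,0.06,0,1,0,-9,0],[0,0.05,0,2,0,-10,0],[0,0.05,0,2,0,-7,0],[0,0.05,0,3,0,-8,0]]
  ]
}}

```text
t: 10.7
eef_pos: [0.4762, 0.0195, 0.0929]
orientation: [0.428, 0.553, 0.59, -0.404]
force: [0.2, -2.4, -0.9]
opening: 0.003
```

Run:
```python
from plan import *
st()
for n in("wrist","side"): cv2.imwrite(f"pics/m_{n}.png",env.snapshot(n)[:,:,::-1])
rows([(4,con(-140,88,60,5),60),(5,con(-104,88,45,5),45)])
```

```text
t 10.70 TCPf [-183.1    5.3   92.9] th 72.1 yaw 0.7 roll -0.17 F [-2.4 -0.  -0.9] op 0.00 q [-0.22  0.09  2.15  0.35  1.02 -0.49]
[[[0,0.05,0,3,0,-7,0],
[0,0.06,0,3,0,-7,0],
[0,0.05,0,4,1,-7,0],
[0,0.05,0,4,0,-7,0],
[0,0.05,0,4,0,-6,0],
[0,0.06,0,5,0,-6,0],
[0,0.05,0,4,0,-5,0],
[0,0.05,0,5,0,-5,0],
[0,0.05,0,6,0,-5,0]]]
max rot 0.06 mm 8.12403840463596
```

View pics/m_wrist.png

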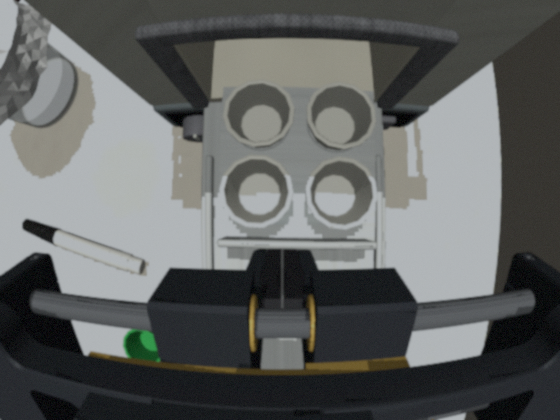

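View pics/m_side.png

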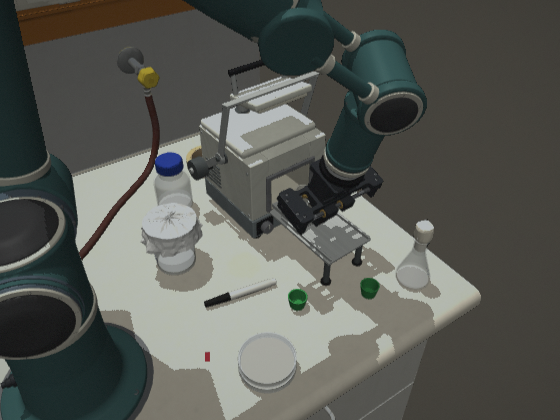

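Request:
{"method": "servo_tool", "body": {
  "series": [
    [[0,0.05,0,3,0,-7,0],[0,0.06,0,3,0,-7,0],[0,0.05,0,4,0,-7,0],[0,0.05,0,4,0,-7,0],[0,0.05,0,4,0,-6,0],[0,0.06,0,5,0,-6,0],[0,0.05,0,4,0,-5,0],[0,0.05,0,5,0,-5,0]]
  ]
}}

```text
t: 11.8
eef_pos: [0.4729, 0.0785, 0.0885]
orientation: [0.297, 0.625, 0.666, -0.28]
force: [0.0, -1.0, -0.5]
opening: 0.006
```

Run:
```python
from plan import *
st()
for n in("wrist","side"): cv2.imwrite(f"pics/n_{n}.png",env.snapshot(n)[:,:,::-1])
rows([(4,con(-84,88,45,5),45)])
```

```text
t 11.80 TCPf [-124.     5.    88.5] th 48.1 yaw 0.4 roll -0.12 F [-1.   0.  -0.5] op 0.01 q [-0.33  0.24  2.15  0.72  1.2  -0.82]
[[[0,0.01,0,5,0,-5,0],
[0,0.02,0,5,0,-5,0],
[0,0.01,0,5,0,-5,0],
[0,0.01,0.01,5,1,-5,0]]]
max rot 0.02 mm 7.14142842854285
```

View pics/n_wrist.png

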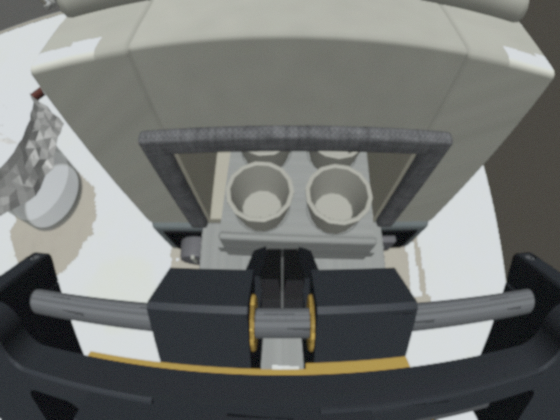

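View pics/n_side.png

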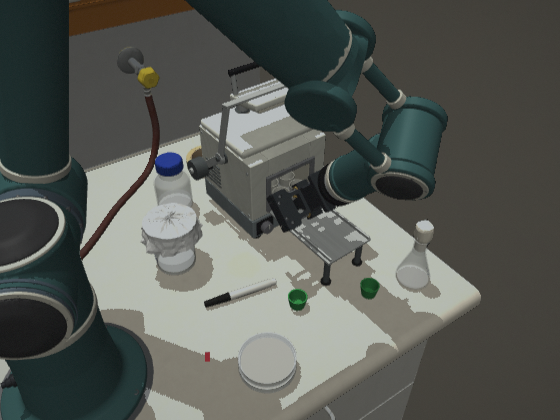

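Request:
{"method": "servo_tool", "body": {
  "series": [
    [[0,0.01,0,5,0,-5,0],[0,0.02,0,5,0,-5,0],[0,0.01,0,4,0,-4,0],[0,0.01,0,3,0,-3,0],[0,0,0,1,0,-1,0]]
  ]
}}

```text
t: 12.52
eef_pos: [0.472, 0.1035, 0.088]
orientation: [0.281, 0.631, 0.673, -0.264]
force: [1.0, -4.2, -0.9]
opening: 0.002
```

Run:
```python
from plan import *
st()
for n in("wrist","side"): cv2.imwrite(f"pics/o_{n}.png",env.snapshot(n)[:,:,::-1])
```

```text
t 12.53 TCPf [-99.    4.4  88. ] th 45.4 yaw 0.2 roll -0.04 F [-4.3 -0.8 -0.9] op 0.00 q [-0.31  0.25  2.16  0.78  1.2  -0.84]
```

View pics/o_wrist.png

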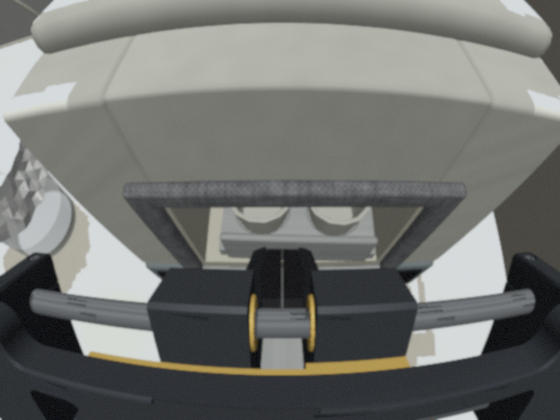

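Request:
{"method": "servo_tool", "body": {
  "series": [
    [[0,0,0,1,0,-1,0],[0,0,0,1,0,-1,0],[0,0,0,0,0,0,0],[0,0,0,0,0,0,0]]
  ]
}}

```text
t: 13.12
eef_pos: [0.4738, 0.1047, 0.0884]
orientation: [0.283, 0.632, 0.671, -0.264]
force: [2.5, -9.6, 1.2]
opening: 0.006
```

Run:
```python
from plan import *
st()
```

```text
t 13.12 TCPf [-97.8   2.6  88.4] th 45.5 yaw -0.1 roll 0.15 F [-9.7 -1.9  1.2] op 0.01 q [-0.31  0.25  2.16  0.78  1.2  -0.84]
```

The tray is home. The push force rose to 9.7 N over the last 1.2 mm, and the contact point is about 4 mm inside the mouth plane. I'm retreating straight back, then up.

Run:
```python
from plan import *
rows([(5,[-200,5,88],45),(5,[-230,5,300],60)])
```

```text
[[[0,0,0,-14,-1,15,0],
[0,0,0,-15,0,14,0],
[0,0.01,0,-14,-1,15,0],
[0,0,0,-14,0,14,0],
[0,0,0,-15,-1,15,0],
[0,-0.05,0,-34,0,-26,0],
[0,-0.06,0,-35,0,-24,0],
[0,-0.05,0,-37,1,-22,0],
[0,-0.05,0,-38,0,-20,0],
[0,-0.05,0,-39,0,-18,0]]]
max rot 0.06 mm 43.05810028322197
```

Request:
{"method": "servo_tool", "body": {
  "series": [
    [[0,0,0,-14,0,14,0],[0,0,0,-14,0,14,0],[0,0,0,-14,-1,14,0],[0,0,0,-10,0,10,0],[0,0,0,-10,-1,10,0],[0,-0.05,0,-34,0,-26,0],[0,-0.06,0,-35,0,-24,0],[0,-0.05,0,-37,0,-22,0],[0,-0.05,0,-38,0,-20,0],[0,-0.05,0,-39,0,-18,0]]
  ]
}}

```text
t: 14.38
eef_pos: [0.4766, -0.0099, 0.3022]
orientation: [0.366, 0.591, 0.631, -0.344]
force: [-0.0, -0.1, -0.4]
opening: 0.005
```

Run:
```python
from plan import *
st()
for n in("wrist","side","top"): cv2.imwrite(f"pics/q_{n}.png",env.snapshot(n)[:,:,::-1])
im=cv2.imread("pics/q_side.png")[40:290,160:440]; cv2.imwrite("pics/q_crop.png",cv2.resize(im,None,fx=2.4,fy=2.4,interpolation=cv2.INTER_CUBIC))
```

```text
t 14.38 TCPf [-212.4    6.6  302.2] th 60.3 yaw 0.4 roll -0.11 F [-0.1  0.  -0.4] op 0.01 q [-0.39 -0.04  1.92  0.46  1.52 -0.54]
```

View pics/q_wrist.png

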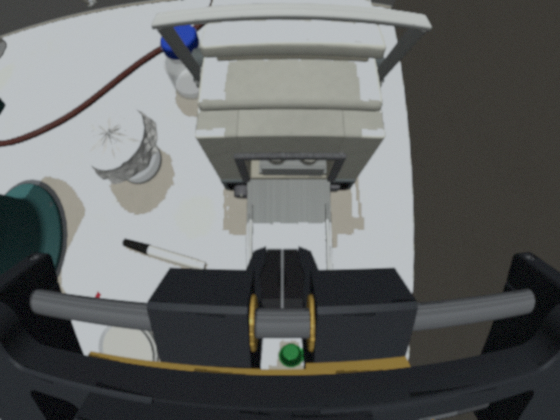

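View pics/q_crop.png

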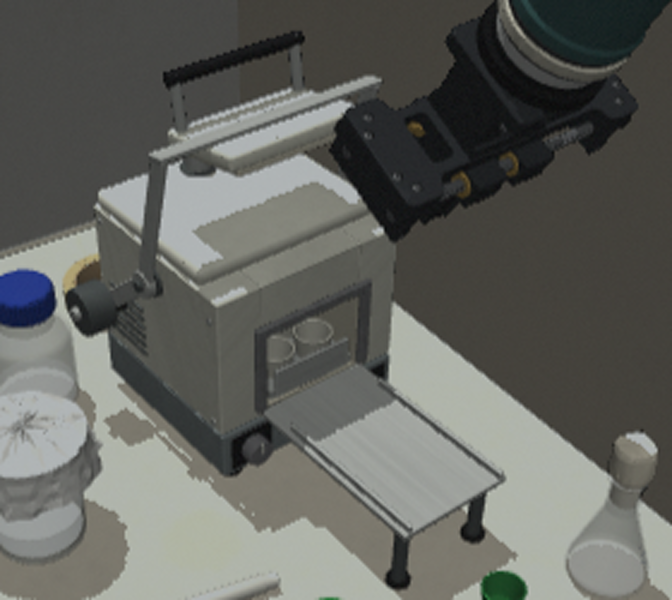

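Run:
```python
from plan import *
for u,z in (((273.75,203.3),.071),((305,188.3),.071),((275.4,193.3),.098),((305,180.8),.098)): print(np.round(F(atz("side",*u,z)),4))
# bar side view ends
for u in ((160+167/2.4,40+78/2.4),(160+301/2.4,40+38/2.4)): print(u,np.round(F(atz("side",*u,.324)),4))
print(proj("side",[fw([.0085,.062,.324]),fw([.0085,-.062,.324])]))
im=cv2.imread("pics/q_top.png")[100:260,190:370]; cv2.imwrite("pics/q_crop2.png",cv2.resize(im,None,fx=3.7,fy=3.7,interpolation=cv2.INTER_CUBIC))
```

```text
[-0.0808  0.0326  0.071 ]
[-0.0812 -0.047   0.071 ]
[-0.0843  0.0311  0.098 ]
[-0.0881 -0.04    0.098 ]
(229.58333333333334, 72.5) [0.0079 0.0618 0.324 ]
(285.4166666666667, 55.833333333333336) [ 0.0036 -0.0577  0.324 ]
[[229.2922479   72.40420471]
 [285.59995284  54.33560403]]
```

View pics/q_crop2.png

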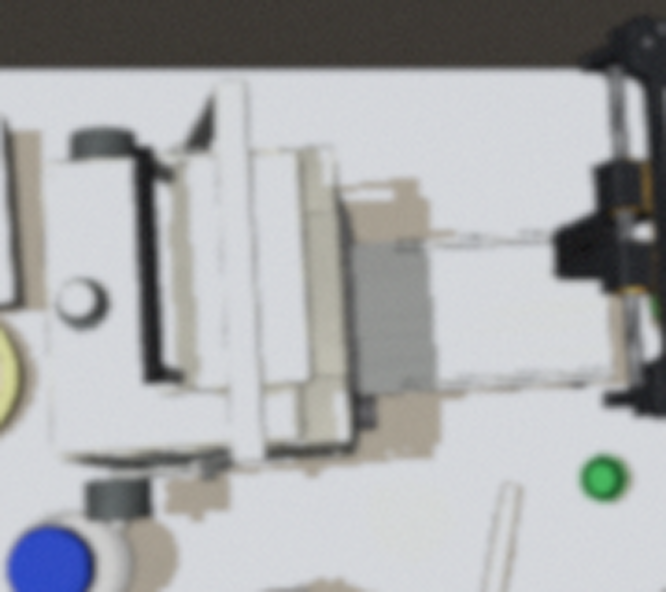

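Run:
```python
from plan import *
rows([(5,[-120,5,400],80),(5,[55,5,400],90)])
rows([(4,[50,5,326],90)],start=([55,5,400],90))
print(np.round([tgt(ph,th,-15,2,5)+[th] for ph,th in ((1.75,90),(1.5,85),(1.25,78),(1.0,70),(.85,65))]))
```

```text
[[[0,-0.07,0,-8,0,-26,0],
[0,-0.07,0,-9,0,-25,0],
[0,-0.07,0,-11,0,-24,0],
[0,-0.06,0,-12,1,-23,0],
[0.01,-0.07,0,-15,0,-23,0],
[0,-0.04,0,6,0,-34,0],
[0,-0.03,0,5,0,-35,0],
[0,-0.04,0,4,-1,-35,0],
[0,-0.03,0,2,0,-35,0],
[-0.01,-0.04,0,2,0,-35,0]]]
max rot 0.07071067811865477 mm 35.35533905932738
[[[0,0,0,19,0,1,0],
[0,0,0,18,0,1,0],
[0,0,0,18,0,2,0],
[0,0,0,19,0,1,0]]]
max rot 0.0 mm 19.026297590440446
[[  23.    5.  322.   90.]
 [ -16.    5.  320.   85.]
 [ -54.    5.  310.   78.]
 [ -87.    5.  290.   70.]
 [-105.    5.  275.   65.]]
```

Request:
{"method": "servo_tool", "body": {
  "series": [
    [[0,-0.07,0,-8,0,-26,0],[0,-0.07,0,-9,0,-25,0],[0,-0.07,0,-11,0,-24,0],[0,-0.06,0,-12,0,-23,0],[0,-0.07,0,-15,0,-23,0],[0,-0.04,0,6,0,-34,0],[0,-0.03,0,5,0,-35,0],[0,-0.04,0,4,0,-35,0],[0,-0.03,0,2,0,-35,0],[0,-0.04,0,2,0,-35,0]]
  ]
}}

```text
t: 15.78
eef_pos: [0.4596, 0.258, 0.395]
orientation: [0.515, 0.482, 0.516, -0.486]
force: [0.2, -0.3, 1.3]
opening: 0.004
```

Run:
```python
from plan import *
st()
for n in("wrist","side"): cv2.imwrite(f"pics/r_{n}.png",env.snapshot(n)[:,:,::-1])
rows([(4,[52,5,326],90)])
```

```text
t 15.78 TCPf [ 56.    7.7 395. ] th 89.7 yaw 121.3 roll -0.28 F [-0.3 -0.2  1.3] op 0.00 q [ 0.46 -0.07  1.7  -0.    1.52  0.4 ]
[[[0,0,0,17,1,2,0],
[0,0,0,17,1,1,0],
[0.01,0,0,17,1,2,0],
[0,0,0.01,17,0,1,0]]]
max rot 0.01 mm 17.146428199482248
```

View pics/r_side.png

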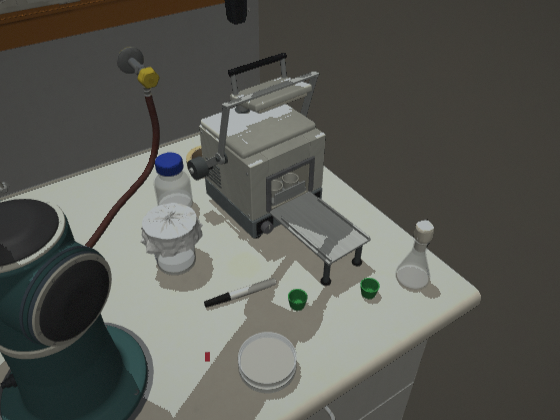

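View pics/r_wrist.png

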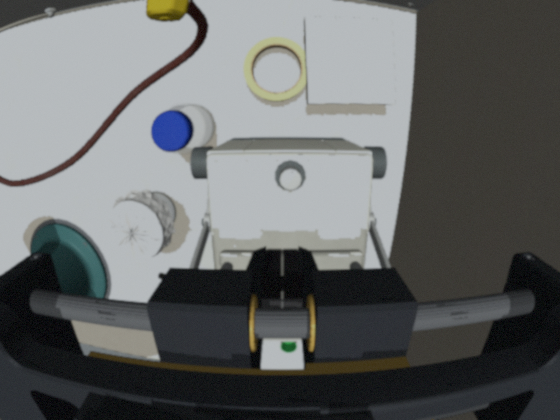

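Request:
{"method": "servo_tool", "body": {
  "series": [
    [[0,0,0,18,1,1,0],[0,0,0,18,1,1,0],[0,0,0,18,0,1,0],[0,0,0,18,0,1,0]]
  ]
}}

```text
t: 16.38
eef_pos: [0.4622, 0.2526, 0.3235]
orientation: [0.515, 0.484, 0.516, -0.485]
force: [0.1, -1.0, -0.3]
opening: 0.004
```

Run:
```python
from plan import *
st()
for n in("wrist","side"): cv2.imwrite(f"pics/s_{n}.png",env.snapshot(n)[:,:,::-1])
rows([(3,tgt(1.75,90,-15,2,5),90),(3,tgt(1.5,85,-15,2,5),85),(3,tgt(1.25,78,-15,2,5),78),(3,tgt(1.0,70,-15,2,5),70),(2,tgt(.85,65,-15,2,5),65)])
```

```text
t 16.38 TCPf [ 50.4   5.4 323.5] th 89.9 yaw 100.1 roll -0.14 F [-1.  -0.  -0.3] op 0.00 q [ 0.45 -0.06  1.82  0.    1.39  0.39]
[[[0,0,0,0,0,9,0],
[0,0,0,0,1,9,0],
[0,0,0.01,0,0,9,0],
[0,0.03,0,1,0,13,0],
[0,0.03,0,0,0,13,0],
[0,0.03,0,0,0,13,0],
[0,0.04,0,2,0,13,0],
[0,0.04,0,2,0,13,0],
[0,0.04,0,1,0,13,0],
[0,0.05,0,4,0,12,0],
[0,0.04,0,4,0,13,0],
[0,0.05,0,3,0,12,0],
[0,0.04,0,4,0,11,0],
[0,0.05,0,4,0,11,0]]]
max rot 0.05 mm 13.601470508735444
```

View pics/s_wrist.png

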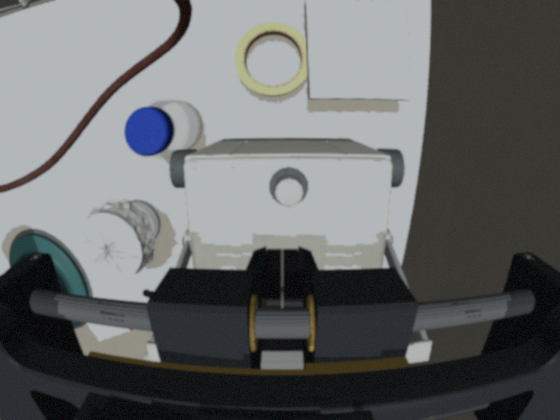

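View pics/s_side.png

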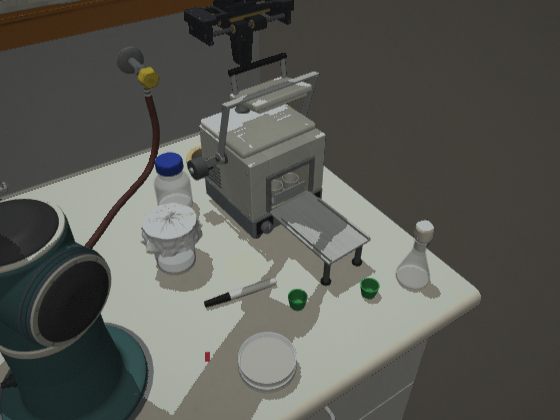

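Request:
{"method": "servo_tool", "body": {
  "series": [
    [[0,0,0,0,0,9,0],[0,0,0,0,0,9,0],[0,0,0,0,0,9,0],[0,0.03,0,1,0,13,0],[0,0.03,0,0,0,13,0],[0,0.03,0,0,0,13,0]]
  ]
}}

```text
t: 17.23
eef_pos: [0.467, 0.1876, 0.324]
orientation: [0.491, 0.506, 0.539, -0.461]
force: [-0.3, 1.3, -0.4]
opening: 0.006
```

Run:
```python
from plan import *
st()
for n in("side",): cv2.imwrite(f"pics/t_{n}.png",env.snapshot(n)[:,:,::-1])
rows([(4,tgt(1.25,78,-15,2,5),78),(4,tgt(1.0,70,-15,2,5),70),(2,tgt(.85,65,-15,2,5),65)])
```

```text
t 17.23 TCPf [-14.7   4.4 324. ] th 84.7 yaw -0.2 roll 0.04 F [ 1.4  0.3 -0.4] op 0.01 q [ 0.27 -0.12  1.88  0.09  1.37  0.19]
[[[0,0.03,0,3,0,10,0],
[0,0.03,0,2,0,9,0],
[0,0.03,0,2,0,10,0],
[0,0.03,0,2,-1,10,0],
[0,0.03,0,3,0,9,0],
[0,0.04,0,3,0,9,0],
[0,0.03,0,2,0,10,0],
[0,0.04,0,2,0,9,0],
[0,0.04,0,4,0,11,0],
[0,0.05,0,4,0,11,0]]]
max rot 0.05 mm 11.704699910719626
```

View pics/t_side.png

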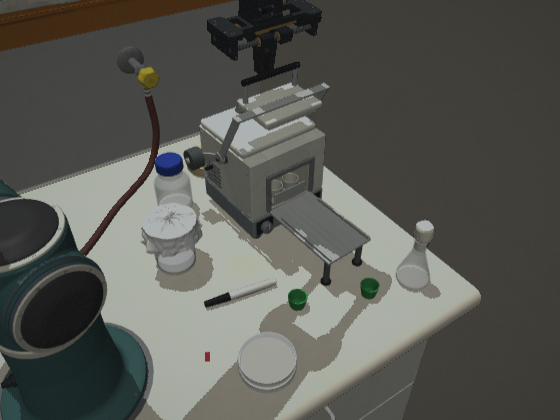

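Request:
{"method": "servo_tool", "body": {
  "series": [
    [[0,0.03,0,3,0,10,0],[0,0.03,0,2,0,9,0],[0,0.03,0,2,0,10,0],[0,0.03,0,2,0,10,0],[0,0.03,0,3,0,9,0],[0,0.04,0,3,0,9,0],[0,0.03,0,2,0,10,0],[0,0.04,0,2,0,9,0]]
  ]
}}

```text
t: 18.27
eef_pos: [0.4711, 0.117, 0.2901]
orientation: [0.418, 0.561, 0.598, -0.392]
force: [0.1, 1.6, -0.5]
opening: 0.005
```

Run:
```python
from plan import *
st()
for n in("side","wrist"): cv2.imwrite(f"pics/u_{n}.png",env.snapshot(n)[:,:,::-1])
rows([(3,tgt(.85,65,-15,2,5),65)])
```

```text
t 18.27 TCPf [-85.4   4.5 290.1] th 69.9 yaw 0.3 roll -0.03 F [ 1.6 -0.2 -0.5] op 0.00 q [-0.05 -0.13  1.98  0.36  1.35 -0.2 ]
[[[0,0.03,0,2,0,7,0],
[0,0.03,0,3,0,8,0],
[0,0.03,0,1,0,7,0]]]
max rot 0.03 mm 8.54400374531753
```

View pics/u_side.png

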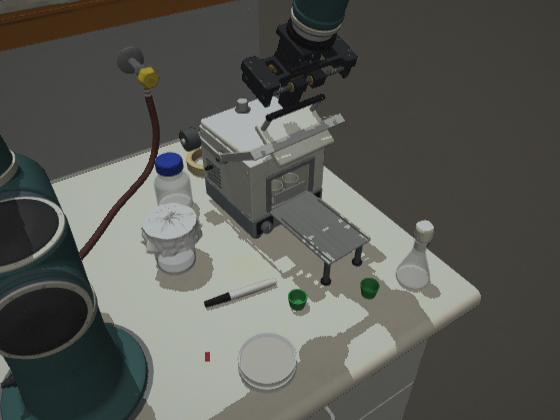

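View pics/u_wrist.png

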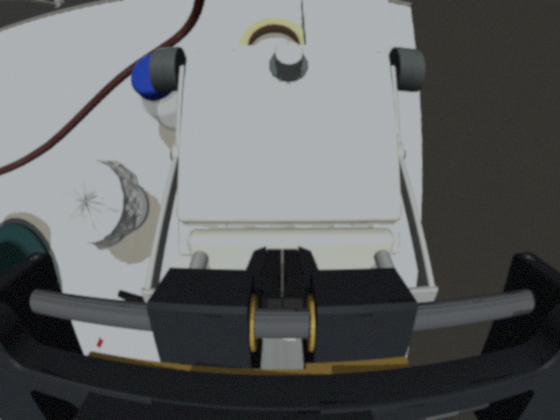

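Request:
{"method": "servo_tool", "body": {
  "series": [
    [[0,0.03,0,2,0,8,0],[0,0.03,0,3,0,9,0],[0,0.03,0,3,0,9,0],[0,0.03,0,3,0,9,0],[0,0.03,0,3,0,9,0],[0,0,0,0,0,0,0],[0,0,0,0,0,0,0]]
  ]
}}

```text
t: 19.25
eef_pos: [0.4734, 0.0829, 0.2599]
orientation: [0.372, 0.588, 0.627, -0.35]
force: [0.2, 0.4, 0.5]
opening: 0.004
```

Run:
```python
from plan import *
st()
for n in("side","wrist"): cv2.imwrite(f"pics/v_{n}.png",env.snapshot(n)[:,:,::-1])
```

```text
t 19.25 TCPf [-119.6    4.3  259.9] th 61.4 yaw 0.3 roll -0.05 F [ 0.3 -0.2  0.5] op 0.00 q [-0.21 -0.07  2.02  0.49  1.36 -0.41]
```

View pics/v_side.png

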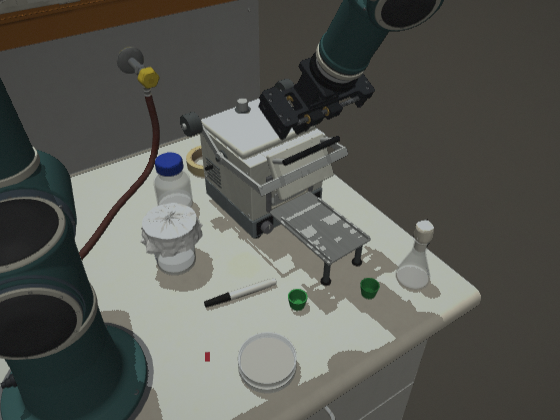

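View pics/v_wrist.png

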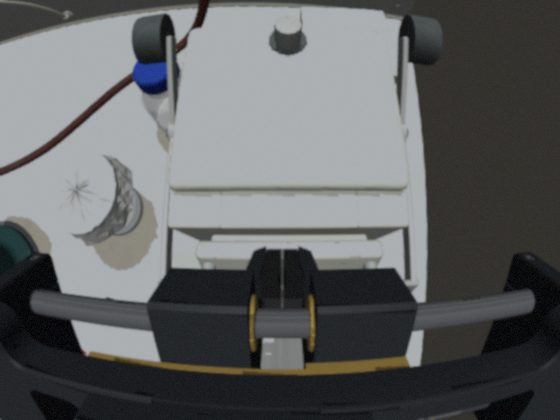

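Request:
{"method": "servo_tool", "body": {
  "series": [
    [[0,0,0,-26,0,-14,0],[0,0,0,-26,0,-14,0],[0,0,0,-26,0,-14,0],[0,0,0,0,0,0,0],[0,0,0,0,0,0,0],[0,0,0,0,0,0,0],[0,0,0,0,0,0,0],[0,0,0,0,0,0,0],[0,0,0,0,0,0,0],[0,0,0,0,0,0,0]]
  ]
}}

```text
t: 20.6
eef_pos: [0.4733, 0.0821, 0.3479]
orientation: [0.372, 0.588, 0.627, -0.35]
force: [0.2, 0.1, 0.1]
opening: 0.006
```

Request:
{"method": "servo_tool", "body": {
  "series": [
    [[0,0,0,0,0,0,0],[0,0,0,0,0,0,0],[0,0,0,0,0,0,0],[0,0,0,0,0,0,0],[0,0,0,0,0,0,0],[0,0,0,0,0,0,0],[0,0,0,0,0,0,0],[0,0,0,0,0,0,0]]
  ]
}}

```text
t: 21.6
eef_pos: [0.4733, 0.0821, 0.3479]
orientation: [0.372, 0.588, 0.627, -0.35]
force: [0.9, -0.6, 0.1]
opening: 0.007
```

Run:
```python
from plan import *
st()
for n in("side","wrist","top"): cv2.imwrite(f"pics/w_{n}.png",env.snapshot(n)[:,:,::-1])
a=cv2.imread("pics/b_side.png"); 
im=cv2.imread("pics/w_side.png")[90:310,150:440]; im=cv2.resize(im,None,fx=2.7273,fy=2.7273,interpolation=cv2.INTER_CUBIC); cv2.imwrite("pics/w_crop.png",im)
```

```text
t 21.60 TCPf [-120.3    4.4  347.9] th 61.4 yaw 0.4 roll -0.08 F [-0.7 -0.9  0.1] op 0.01 q [-0.21 -0.13  1.91  0.48  1.51 -0.34]
```

View pics/w_crop.png

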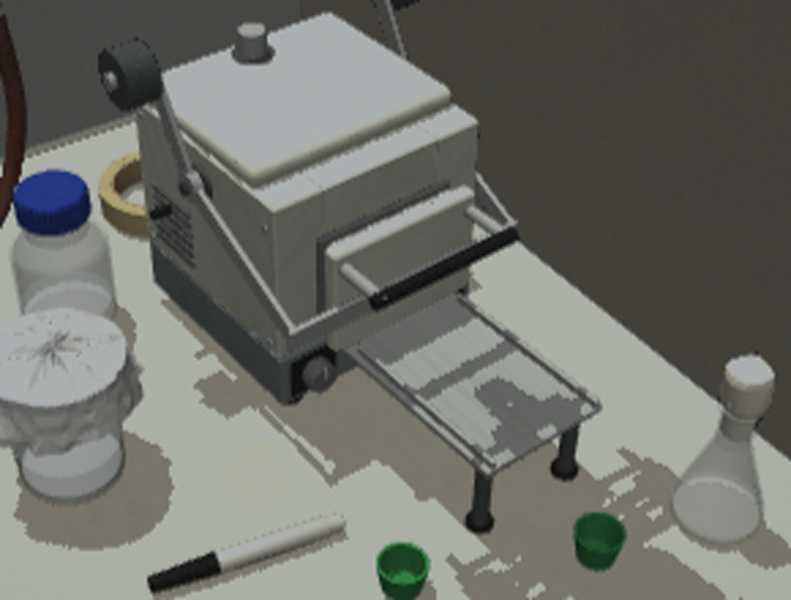

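View pics/w_wrist.png

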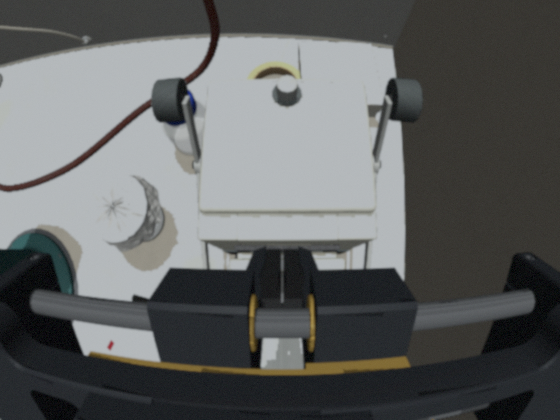

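Request:
{"method": "servo_tool", "body": {
  "series": [
    [[0,0,0,-20,0,0,0],[0,0,0,0,0,0,0],[0,0,0,0,0,0,0],[0,0,0,0,0,0,0],[0,0,0,0,0,0,0],[0,0,0,0,0,0,0],[0,0,0,0,0,0,0],[0,0,0,0,0,0,0]]
  ]
}}

```text
t: 22.75
eef_pos: [0.4739, 0.0726, 0.3654]
orientation: [0.372, 0.588, 0.627, -0.35]
force: [0.1, -0.2, -0.7]
opening: 0.004
```

Run:
```python
from plan import *
st()
n=env.snapshot("side")[:,:,::-1]; a=cv2.imread("pics/a_side.png"); w=cv2.imread("pics/w_side.png")
m=lambda i:(cv2.cvtColor(np.ascontiguousarray(i),cv2.COLOR_BGR2GRAY)[165:210,280:345]<45)
for l,i in(("start",a),("prev",w),("now",n)):
    ys,xs=np.nonzero(m(i)); print(l,len(xs),xs.mean().round(2),ys.mean().round(2))
for c in("side","top"):
    env.snapshot(c)
    for q in("flask","jar"):
        for r in env.silhouettes(c,q)[:1]: print(c,q,r["bbox"])
```

```text
t 22.75 TCPf [-129.9    4.4  365.4] th 61.4 yaw 0.4 roll -0.09 F [-0.2 -0.1 -0.7] op 0.00 q [-0.23 -0.13  1.88  0.48  1.55 -0.34]
start 305 31.82 23.35
prev 312 31.82 23.41
now 311 31.8 23.39
side flask [396.9, 220.7, 429.6, 287.3]
side jar [153.2, 153.0, 196.3, 207.3]
top jar [188.5, 238.5, 225.6, 268.8]
```

The door is shut and at rest: the bar's pixel centroid is within 0.1 px of where it was at the start. The flask and jar haven't moved, and nothing touches the robot, so I'm handing in.

```bash
python3 -c "
from plant import env
print(env.hand_in())"
```

```text
the job is handed in; nothing more can be done
None
```

I loaded the furnace and handed the job in at about 23 s of the 72 s; no verdict was reported. All the work was done with closed fingers, and nothing was gripped or lifted.

1. **Door up:** I pushed the door up from under the bar, past its balance point. It fell onto the raised stop by itself, clear of the fingers.
2. **Tray in:** I pushed the tray along the ledge by its end plate until it met the back wall. The force rose to 9.7 N over the last 1.2 mm. Afterwards the camera put the end plate about 4 mm inside the mouth plane.
3. **Door shut:** I pushed the bar over from behind, and the door swung shut by itself.

**Last checks:**
- **Door:** the bar's position in the side picture matched the shut position at the start to within 0.1 px.
- **Flask and jar:** their outlines were within a few pixels of where they began, which is the detector's own scatter. The flask was not found in the last top view, so only the side view confirms it. The jar showed in both.
- **Robot:** it was standing clear, with the wrist force near zero.
- **Tray and crucibles:** not checkable once the door was shut. In the last views through the open mouth the end plate was home and the two front crucibles stood upright; the rear two were hidden. All four had been upright up to the mouth.

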